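# Set the bearing pedestal to the scribed line on the alignment trainer

## Task

Slide the loose bearing pedestal across the bed plate, without lifting or tipping it, and press it home against the guide rail with a light but definite pressure of some 5 to 15 newtons, without ever forcing it. Bring its red-striped edge up to the white scribed line and stop there without running past, so that it ends with its whole side flush against the rail and that edge on the line. Leave everything else on the bench where it is.

Things in the scene. Friction and masses are not known exactly. Their poses are not given: they have to be found in the camera images.
- plate: aluminium bed plate bolted to the table, 210 mm (its x) x 440 mm (its y) x 12 mm thick; origin at the centre of its underside, top face at z = +12 mm. Its +x side is the far side with the guide rail, its +y side the end where the loose pedestal starts. It lies turned by up to 0.2 rad. It cannot move.
- rail: dark steel guide rail fixed on the plate along its far side: 20 mm (x) x 420 mm (y) x 12 mm high, axes as the plate; origin at the centre of its underside on the plate's top. Stiff: a part pushed against it meets about 20 N per mm of sinking in.
- rail_face (a point): point on the plate's top at the foot of the rail's inner face (the face that looks to the plate's -x), mid-length, 75 mm from the plate's centre; axes as the plate: the face is the plane x = 0 of this frame.
- line (a point): point on the plate's top on the centre of the white scribed line, which is 2.4 mm wide, runs along this frame's x (square to the rail) from 103 mm on the near side to 70 mm towards the rail, in the middle of a 40 mm wide blue strip; 30 mm to -y of the plate's centre; axes as the plate: the line is y = 0 of this frame.
- pedestal: loose bearing pedestal on the plate: dark anodised aluminium foot 100 (its x) x 90 (its y) x 20 mm high; grey bearing housing on top (52 along x, 38 along y, top at 62 mm); red coupling hub, 34 mm across, on its -y side, shaft end on +y, both within the foot's outline. Origin: centre of the foot's underside. 0.45 to 1 kg, takes 1.5 to 8 N to slide. Foot's red-striped -y edge goes to the line, +x side to the rail.
- edge_rail (a point): corner of the pedestal's foot at its underside: end of the red-striped (-y) edge on the rail (+x) side; axes as the pedestal. At the start 50 to 130 mm short of the line (on the plate's +y side of it).
- edge_front (a point): corner of the pedestal's foot at its underside: other end of the red-striped (-y) edge, on the near (-x) side; axes as the pedestal.
- heel_rail (a point): corner of the pedestal's foot at its underside: rail (+x) side, +y end, 90 mm from edge_rail; axes as the pedestal. At the start the foot stands 10 to 50 mm off the rail and askew by up to 0.2 rad.
- fixed_pedestal: a like pedestal with a dark hub, screwed to the plate on the other side of the line; its foot (100 x 90 x 20 mm) begins 60 mm beyond the line, touching the rail; origin at the centre of its foot's underside. It cannot move and is no stop: the hubs stay 74 mm apart.
- spacer: orange plastic ring, 44 mm outside, 24 mm bore, 30 mm high, standing on the plate in front of the fixed pedestal; origin at the centre of its underside. Bystander.
- display_unit: rugged black measuring unit with a light screen and a yellow front bar, 190 x 270 x 53 mm; origin at the centre of its underside. Bystander.
- spanner: steel wrench 170 mm long, lying left of the plate; origin at the centre of its underside. Bystander.
- shim_tin: round brass-coloured tin, 60 mm across, 45 mm high; origin at the centre of its underside. Bystander.
- handset: black handset with keys, 160 x 95 x 33 mm, right of the plate; origin at the centre of its underside. Bystander.
- laser_head: small steel measuring head, 40 x 55 x 78 mm, standing; origin at the centre of its underside. Bystander.
- nut_tray: blue two-part tray 120 x 160 x 30 mm, on the robot's right; origin at the centre of its underside. Bystander.
Mind the look-alikes: they are no part of the job. What is meant by the pedestal is not green or yellow, and is the larger of those in its own colour.

How it is judged:
By the outcome, as a careful person would: the job done as asked, in the order asked, and still so for the second after the job is handed in, with the robot touching nothing.
It also fails if it takes over 72 s, if anything falls off the work surface, if the arm or the gripper's body presses on something with over 40 N, if the wrist force passes 120 N, or if a joint passes its speed limit or range.

## Robot

A 6-joint arm with a two-finger parallel gripper is mounted at the origin on the work surface. World frame = base frame: x ahead of the robot, y to its left, z up, the work surface at z = 0. Lengths are in m, angles in rad, forces in N, time in s.
With the tool pointing down it reaches from about 0.35 to 0.975 m from the base axis. Payload 4.9 kg.
Tool frame: the origin (TCP) lies at the very end of the fingers, on their centre line; the grasp point (between the pads) lies 19 mm behind it; z points along the fingers, y is the direction in which the jaws open and shut (so a half turn about z gives the same grasp; the last joint's range is limited). The gripper opens to 85 mm and grips with 20 to 120 N. Pads are 22 mm wide; open, the fingers measure 114 mm over their backs; the gripper's body (76 mm by 85 mm) begins 54 mm behind the grasp point. The pads swing forward as they close: fully open they stand 13 mm farther back than shut.
Start: joints at [1.005, 0.053, 1.613, -0, 1.476, -0.119], TCP at [0.27, 0.564, 0.231] pointing down, gripper open.
Joint ranges: [-3.01, 3.01], [-1.01, 2.22], [0.06, 2.58], [-1.02, 4.17], [0.09, 2.62], [-3.14, 3.14]. Speed limits (rad/s): [2.57, 2.57, 3.14, 3.14, 3.14, 3.14].

## Interface

Orientations are given as a unit quaternion [w, x, y, z].
In Python, from plant import state, eyes, job_done gives the robot as it stands.
- The arm moves only by the tool apply_moves, never from a script. Its argument "commands" is a list of rows, each an object with "linear": the shift along the tool's x, y, z in m, a list of three; "delta_rot": the turn, a rotation vector about the tool's x, y, z in degrees, a list of three; "fingers": the closure in counts, from 0 (fully open) to 255 (shut). In form: [{"linear": [x, y, z], "delta_rot": [wx, wy, wz], "fingers": fingers}, ...]. A call has exactly 8 rows; each row is the pose to reach, as a shift and turn from the pose commanded when the call began, along the tool's axes at that moment; what a row does not reach only later rows make up. A row lasts 1/10 s, in which the tool goes at most 50 mm and 8.59 degrees, less where a joint would pass 70% of its speed; a pose out of reach is approached as far as the arm can. A call with a gripper value outside its range is refused whole. The fingers move at their own pace and stop on an object; the grip force is fixed at half the most. Time passes only in rows, so rows that repeat a pose let the fingers close, or fill a call up. It gives the time, the measured TCP pose, the force and the opening at its end, in the units of the state.
- state(): the state, without advancing time (a new reading comes with each control period).
- eyes.grab_frame(name): name is "side" or "top"; returns the picture (480x640x3 uint8, red, green, blue); there is no depth.
- eyes.camera_params(name): a dict with "fx", "fy", "cx", "cy" (pixels), "position" and "rotation" of the camera in the world. Camera axes: x right, y down, z forward; pixel columns grow to the right and rows downward; lengths in m; the calibration is good to about 2 mm. A picture is of the moment at which its call begins. camera_params takes no time and is no camera call.
- job_done(): hands the job in, once; it reports no verdict.
The state is a dict: "time": time; "joint_pos": joint angles; "joint_vel": joint speeds; "joint_efforts": joint torques, N m; "tool_pos": TCP position; "tool_rot": TCP orientation; "contact_force": force on the tool from outside, world axes, zero at the start; "ft_torque": the same for the moment, N m; "gripper_width": opening from 0.0 (shut) to 1.0 (fully open).
Only numpy, scipy, OpenCV 4.12 (cv2) and the standard library are available. Lean on these libraries where they do the work, as an engineer would, in place of code of your own. Each camera call takes 0.05 s, during which the arm holds its last target.

## Working session

There is one attempt and no reset: what is moved stays moved. The work goes in short steps, Python scripts to look and compute and a tool call to move; the robot and the scene stay as the last step left them, time stands still between calls to the robot, and variables do not carry over. Pictures are saved under pics/ and viewed, and the job is handed in when it is done.

Besides the shell and the picture viewer there is one more tool, called as a command line: name --argument value ..., lists and objects as JSON in quotes. apply_moves: Moves the arm, as the interface text tells. Its arguments: {"type":"object","properties":{"commands":{"type":"array","items":{"type":"object","properties":{"linear":{"type":"array","items":{"type":"number"}},"delta_rot":{"type":"array","items":{"type":"number"}},"fingers":{"type":"number"}}}}},"required":["commands"]}

```bash
ls; mkdir -p pics
python3 - <<'E'
from plant import state, eyes
import cv2
for n in("side","top"):
    im=eyes.grab_frame(n); cv2.imwrite(f"pics/{n}0.png",im[:,:,::-1]); print(n,eyes.camera_params(n))
print(state())
E
```

```text
pics
side {'fx': 522.3340821094472, 'fy': 522.3340821094472, 'cx': 310.25891929073504, 'cy': 238.34984289795005, 'position': array([ 0.10126207, -0.96571992,  0.82823498]), 'rotation': array([-0.44698055,  0.87110262, -0.18075522,  0.09336044])}
top {'fx': 487.60542267257216, 'fy': 487.60542267257216, 'cx': 318.6476190235046, 'cy': 243.66400977194814, 'position': array([0.33028673, 0.00733019, 1.27454341]), 'rotation': array([-0.04904106,  0.70640568, -0.70372912,  0.05789051])}
{'time': 0.1, 'joint_pos': array([ 1.00500302e+00,  5.32691455e-02,  1.61416459e+00, -1.57641081e-05,
        1.47601761e+00, -1.19000536e-01]), 'joint_vel': array([ 0.00102821, -0.00296623, -0.00254699, -0.00066454,  0.00156429,
        0.00137327]), 'joint_efforts': array([ 4.48135752e-04, -3.94898736e+01, -3.71364605e+01, -6.46704484e-05,
        3.83991748e-03,  1.51733627e-05]), 'tool_pos': array([0.26974216, 0.56316022, 0.2301947 ]), 'tool_rot': array([-3.04633938e-04,  2.21542050e-01,  9.75150376e-01, -8.78035354e-04]), 'contact_force': array([ 0.30687161,  0.0323391 , -0.17811331]), 'ft_torque': array([ 0.05336937, -0.01599874,  0.02903035]), 'gripper_width': 0.9965623770909601}
```

View pics/side0.png

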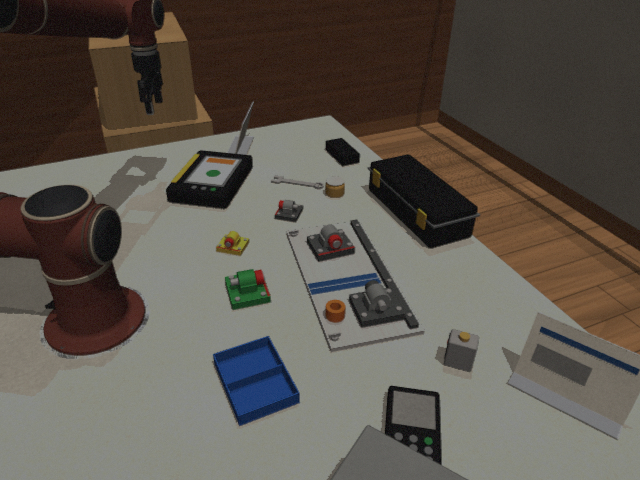

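View pics/top0.png

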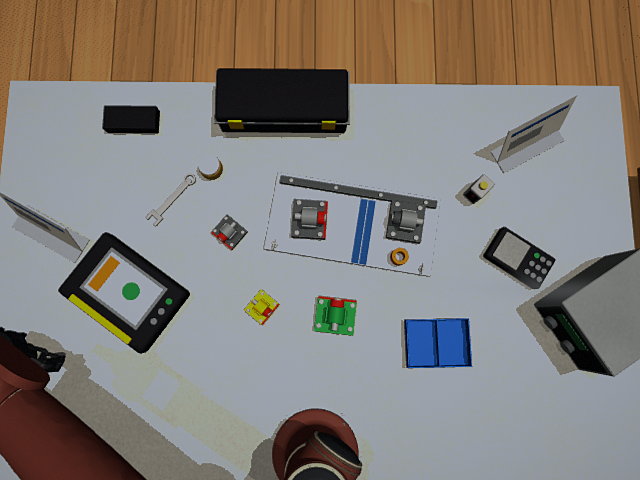

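Candidates in the top view are the dark pedestal with red hub on the plate (309,219), a small dark one with red hub (229,232), yellow (262,307), green (335,315), and the fixed one with a dark hub (405,220). My choice is (309,219): larger of the dark ones and standing on the plate. I'll check it in a crop.

Run:
```python
import cv2
im=cv2.imread("pics/top0.png")
cv2.imwrite("pics/c_top.png",cv2.resize(im[165:285,255:445],None,fx=4.2,fy=4.2,interpolation=cv2.INTER_CUBIC))
im=cv2.imread("pics/side0.png")
cv2.imwrite("pics/c_side.png",cv2.resize(im[212:352,280:426],None,fx=4.2,fy=4.2,interpolation=cv2.INTER_CUBIC))
```

```text
(no output)
```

View pics/c_top.png

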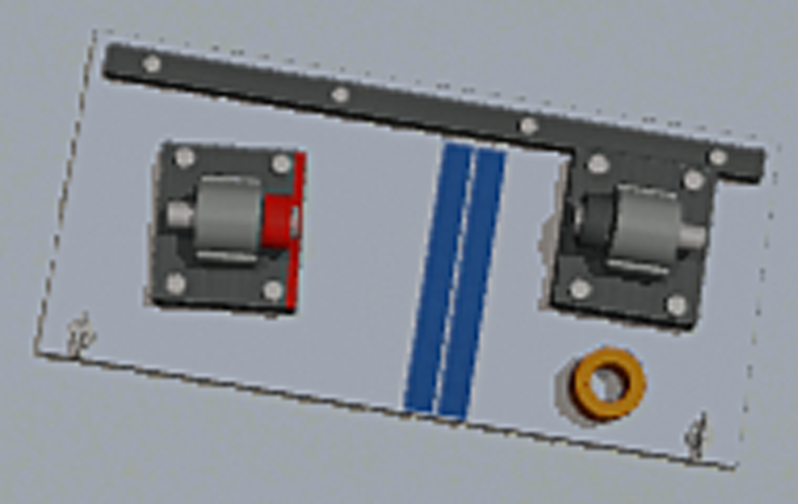

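View pics/c_side.png

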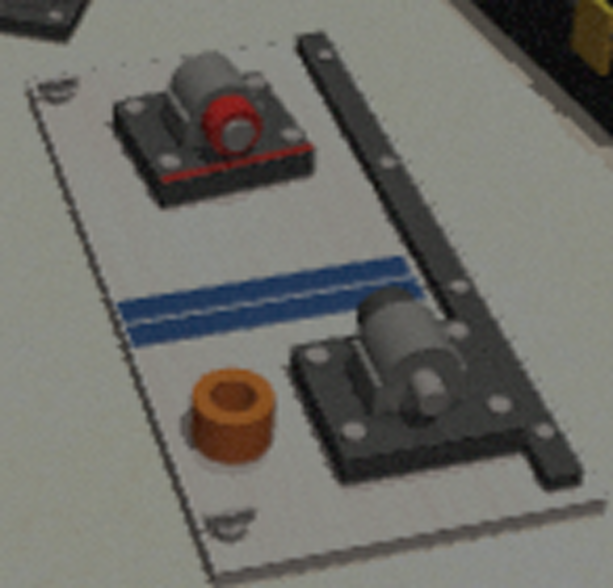

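```bash
cat > h.py <<'E'
import numpy as np, cv2, time
from scipy.spatial.transform import Rotation as Ro
from scipy.optimize import least_squares
from plant import eyes,state,job_done
CAM={}
for n in("side","top"):
    p=eyes.camera_params(n); w=p["rotation"]
    CAM[n]=(p,Ro.from_quat([w[1],w[2],w[3],w[0]]).as_matrix(),np.array(p["position"]))
def proj(n,P):
    p,R,t=CAM[n]; c=(np.atleast_2d(P)-t)@R
    return np.c_[p["fx"]*c[:,0]/c[:,2]+p["cx"],p["fy"]*c[:,1]/c[:,2]+p["cy"]]
def unproj(n,uv,z):
    p,R,t=CAM[n]; uv=np.atleast_2d(uv).astype(float)
    d=np.c_[(uv[:,0]-p["cx"])/p["fx"],(uv[:,1]-p["cy"])/p["fy"],np.ones(len(uv))]@R.T
    return t+d*((z-t[2])/d[:,2])[:,None]
def T(pose,P):
    P=np.atleast_2d(P); c,s=np.cos(pose[2]),np.sin(pose[2])
    return np.c_[pose[0]+c*P[:,0]-s*P[:,1],pose[1]+s*P[:,0]+c*P[:,1],P[:,2]]
E
python3 - <<'E'
from h import *
f=lambda c,x0,y0:[((a+.5)/4.2-.5+x0,(b+.5)/4.2-.5+y0) for a,b in c]
pt=unproj("top",f([(95,32),(36,352),(733,466),(775,150)],255,165),.012)
pl=unproj("top",f([(305,153),(163,145),(152,305),(295,313)],255,165),.032)
print(pt,pl)
print("side plate near+y, near-y, far -y",unproj("side",f([(30,88),(212,577),(605,503)],280,212),.012))
# red edge ends and heel corners
print("side ped: edge_front, edge_rail, nearheel, ",unproj("side",f([(162,180),(312,148),(115,102)],280,212),.032))
E
```

```text
[[ 0.71574737  0.1031357   0.012     ]
 [ 0.50963142  0.13656938  0.012     ]
 [ 0.44032989 -0.29590813  0.012     ]
 [ 0.64121258 -0.32893969  0.012     ]] [[ 0.63262614 -0.03012928  0.032     ]
 [ 0.63720393  0.05822787  0.032     ]
 [ 0.53629449  0.06391264  0.032     ]
 [ 0.53174439 -0.02399705  0.032     ]]
side plate near+y, near-y, far -y [[ 0.50727324  0.12746901  0.012     ]
 [ 0.43642601 -0.29926572  0.012     ]
 [ 0.64226412 -0.3338057   0.012     ]]
side ped: edge_front, edge_rail, nearheel,  [[ 0.53473171 -0.01973279  0.032     ]
 [ 0.631678   -0.02676771  0.032     ]
 [ 0.54063293  0.06529866  0.032     ]]
```

```bash
cat > fit.py <<'E'
from h import *
from scipy.ndimage import map_coordinates
def grab(k=6):
    return {n:np.mean([eyes.grab_frame(n).astype(float) for _ in range(k)],0) for n in("side","top")}
def seg(a,b,m=0.06):
    a,b=np.array(a,float),np.array(b,float); L=np.linalg.norm(b-a)
    n=max(6,int(L/.004)); t=np.linspace(m,1-m,n)[:,None]
    return a+(b-a)*t
Z=.012
# plate frame edges: (pts, dirvec, cams, channel)
def plate_edges():
    E=[]
    for yy,sg in((-.05,-1),(-.01,1)): E.append(("blue%+d"%sg,seg((-.098,yy,Z),(.045 if sg<0 else .045,yy,Z)),0,("side","top"),"edge"))
    E.append(("line",seg((-.098,-.03,Z),(.045,-.03,Z)),0,("side","top"),"ridge"))
    E.append(("railtop",seg((.075,-.085,Z+.012),(.075,.2,Z+.012),.03),0,("top",),"edge"))
    E.append(("fixfoot",seg((-.025,-.095,Z+.02),(-.025,-.175,Z+.02)),0,("top",),"edge"))
    return E
def ped_edges():
    a,b=.05,.045; z=Z+.02
    return [("red",seg((-a,-b,z),(a,-b,z),.08),0,("top","side"),"edge"),
            ("heel",seg((-a,b,z),(a,b,z),.1),0,("top",),"edge"),
            ("front",seg((-a,-b,z),(-a,b,z),.1),0,("top","side"),"edge"),
            ("railside",seg((a,-b,z),(a,b,z),.1),0,("top","side"),"edge")]
def chan(im,mode): return im[:,:,0] if mode=="ridge" or mode=="edgeR" else im[:,:,1]
def measure(im,n,pose,pts,mode,W,name=""):
    """signed normal offsets (px) observed-minus-predicted; returns uv,normal,off"""
    P=T(pose,pts); uv=proj(n,P)
    d=uv[-1]-uv[0]; d/=np.linalg.norm(d); nn=np.array([-d[1],d[0]])
    s=np.arange(-W,W+.01,.1)
    g=chan(im,"edgeR" if name.startswith("blue") else mode)
    X=uv[:,None,:]+s[None,:,None]*nn
    pr=map_coordinates(g,[X[...,1],X[...,0]],order=1)
    out=np.full(len(uv),np.nan)
    for i in range(len(uv)):
        lo,hi=max(0,i-1),i+2
        p=pr[lo:hi].mean(0)
        if mode=="ridge":
            w=p-p.min(); k=int(np.argmax(np.where(abs(s)<W*.8,w,0))); q=abs(s-s[k])<1.8
            base=np.percentile(p,25); ww=np.clip(w[q]-(base-p.min())-5,0,None)
            if ww.sum()>0: out[i]=(ww*s[q]).sum()/ww.sum()
        else:
            gr=abs(np.gradient(cv2.GaussianBlur(p[None],(0,0),4)[0])); k=int(np.argmax(gr))
            q=abs(s-s[k])<1.5
            if gr[k]>1.0: out[i]=(gr[q]**2*s[q]).sum()/(gr[q]**2).sum()
    return uv,nn,out
def obs(imgs,pose,edges,W,verbose=False):
    O=[]
    for nm,pts,_,cams,mode in edges:
        for n in cams:
            uv,nn,o=measure(imgs[n],n,pose,pts,mode,W,nm)
            med=np.nanmedian(o); ok=abs(o-med)<1.0
            if verbose: print(f"  {nm:9s}{n:5s} med {med:+.2f} px  sd {np.nanstd(o[ok]):.2f} n {ok.sum()}/{len(o)}")
            O.append((nm,n,pts[ok],uv[ok]+o[ok,None]*nn,nn))
    return O
def solve(imgs,pose,edges,shift=None,W=4,it=4,verbose=True,free=True):
    pose=np.array(pose,float); sh=np.zeros(4) if shift is None else np.array(shift,float)
    for k in range(it):
        O=[]
        def push(p,s): # apply shift by moving image coordinates
            return p
        # measurement uses shifted prediction
        O=obs(imgs_shift(imgs,sh),pose,edges,W if k<2 else min(W,3))
        def res(v):
            r=[]
            for nm,n,pts,uvo,nn in O:
                s=(v[3:5] if n=="side" else v[5:7]) if free else (sh[:2] if n=="side" else sh[2:])
                off=sh[:2] if n=="side" else sh[2:]
                d=(proj(n,T(v[:3],pts))+s-(uvo+off))@nn
                r.append(d/np.sqrt(max(1,len(d)))*3)
            if free: r.append(v[3:7]/1.0)
            return np.concatenate(r)
        v0=np.r_[pose,sh] if free else pose
        sol=least_squares(res,v0,x_scale=np.r_[.001,.001,.01,np.ones(4)] if free else [.001,.001,.01],loss="soft_l1")
        pose=sol.x[:3]
        if free: sh=sol.x[3:7]
    if verbose: obs(imgs_shift(imgs,sh),pose,edges,3,True)
    return pose,sh
def imgs_shift(imgs,sh):
    o={}
    for n,s in(("side",sh[:2]),("top",sh[2:])):
        M=np.float64([[1,0,-s[0]],[0,1,-s[1]]]); o[n]=cv2.warpAffine(imgs[n],M,(640,480),flags=cv2.INTER_LINEAR)
    return o
def rel(ped,pl):
    """corners in plate frame, relative to rail face x and line y (mm)"""
    out={}
    for nm,c in(("edge_rail",(.05,-.045)),("edge_front",(-.05,-.045)),("heel_rail",(.05,.045))):
        w=T(ped,[(c[0],c[1],0)])[0,:2]-pl[:2]; c_,s_=np.cos(pl[2]),np.sin(pl[2])
        q=np.array([c_*w[0]+s_*w[1],-s_*w[0]+c_*w[1]]); out[nm]=np.round((q-[.075,-.03])*1e3,2)
    return out
E
python3 - <<'E'
from fit import *
im=grab(6); np.savez("im0.npz",**im)
pl,sh=solve(im,[.5767,-.0963,-.159],plate_edges(),W=5)
print("plate",pl,"shift",sh)
pd,_=solve(im,[.5845,.017,-.055],ped_edges(),shift=sh,W=4,free=False)
print("ped",pd,rel(pd,pl), pd[2]-pl[2])
np.save("plate.npy",np.r_[pl,sh]); np.save("ped0.npy",pd)
E
```

```text
blue-1   side  med +0.02 px  sd 0.08 n 34/35
  blue-1   top   med -0.08 px  sd 0.07 n 35/35
  blue+1   side  med +0.10 px  sd 0.04 n 35/35
  blue+1   top   med +0.07 px  sd 0.06 n 35/35
  line     side  med -0.01 px  sd 0.09 n 35/35
  line     top   med +0.04 px  sd 0.07 n 35/35
  railtop  top   med +0.08 px  sd 0.14 n 71/71
  fixfoot  top   med +0.08 px  sd 0.12 n 19/19
plate [ 0.57393625 -0.09671002 -0.16448326] shift [-0.06198677 -0.39147086  0.28707229  0.01880707]
  red      top   med +0.62 px  sd 0.16 n 25/25
  red      side  med -1.70 px  sd 0.19 n 11/25
  heel     top   med +0.01 px  sd 0.42 n 25/25
  front    top   med -0.38 px  sd 0.13 n 22/22
  front    side  med -2.16 px  sd 0.20 n 19/22
  railside top   med +1.28 px  sd 0.09 n 22/22
  railside side  med +0.60 px  sd 0.20 n 22/22
ped [ 0.58356348  0.01971139 -0.06457487] {'edge_rail': array([-30.33, 106.64]), 'edge_front': array([-129.83,   96.66]), 'heel_rail': array([-39.3 , 196.19])} 0.09990838333515362
```

```bash
cat >> fit.py <<'E'
def ped_edges(hide=()):
    a,b=.05,.045; z=Z+.02
    L=[("red",seg((-a,-b,z),(a,-b,z),.08),0,("top",),"edge"),
       ("redbot",seg((-a,-b,Z),(a,-b,Z),.08),0,("side",),"edge"),
       ("heel",seg((-a,b,z),(a,b,z),.1),0,("top",),"edge"),
       ("frontbot",seg((-a,-b,Z),(-a,b,Z),.1),0,("top","side"),"edge"),
       ("railside",seg((a,-b,z),(a,b,z),.1),0,("top","side"),"edge")]
    return [e for e in L if e[0] not in hide]
E
python3 - <<'E'
from fit import *
d=np.load("im0.npz"); im={k:d[k] for k in d}
v=np.load("plate.npy"); pl,sh=v[:3],v[3:]
pd,_=solve(im,[.5835,.0180,-.060],ped_edges(),shift=sh,W=3,free=False)
print("ped",pd,rel(pd,pl), pd[2]-pl[2])
np.save("ped0.npy",pd)
E
```

```text
red      top   med +0.25 px  sd 0.16 n 25/25
  redbot   side  med +0.16 px  sd 0.06 n 25/25
  heel     top   med -0.42 px  sd 0.41 n 25/25
  frontbot top   med +0.04 px  sd 0.13 n 22/22
  frontbot side  med -0.44 px  sd 0.13 n 22/22
  railside top   med +0.47 px  sd 0.09 n 22/22
  railside side  med -0.17 px  sd 0.19 n 22/22
ped [ 0.58568387  0.01860925 -0.06128622] {'edge_rail': array([-27.92, 106.08]), 'edge_front': array([-127.39,   95.78]), 'heel_rail': array([-37.2, 195.6])} 0.103197040941999
```

```bash
cat > go.py <<'E'
import sys; from h import *
def delta(target,yaw):  # yaw = desired world angle of tool y axis
    s=state(); w=s["tool_rot"]; R=Ro.from_quat([w[1],w[2],w[3],w[0]]).as_matrix()
    d=R.T@(np.array(target)-s["tool_pos"])
    cy,sy=np.cos(yaw),np.sin(yaw); y=np.array([cy,sy,0]); z=np.array([0,0,-1.]); x=np.cross(y,z)
    rv=Ro.from_matrix(R.T@np.c_[x,y,z]).as_rotvec(degrees=True)
    print("t",round(s["time"],2),"pos",np.round(s["tool_pos"]*1e3,2),"F",np.round(s["contact_force"],2),"w",round(s["gripper_width"],3))
    print("lin mm",np.round(d*1e3,2),"rot deg",np.round(rv,2))
if __name__=="__main__": delta([float(a)/1e3 for a in sys.argv[1:4]],float(sys.argv[4]))
E
python3 go.py 585.7 18.6 200 -0.061
```

```text
t 0.7 pos [270.05 563.65 231.35] F [ 0.66 -0.49  0.78] w 1.0
lin mm [-520.17 -355.16   31.32] rot deg [ 0.   -0.   67.89]
```

apply_moves --commands '[{"linear": [-0.02,-0.014,0],"delta_rot": [0,0,3],"fingers": 0},{"linear": [-0.05,-0.034,0],"delta_rot": [0,0,7],"fingers": 0},{"linear": [-0.085,-0.058,0],"delta_rot": [0,0,11],"fingers": 0},{"linear": [-0.12,-0.082,0],"delta_rot": [0,0,15],"fingers": 0},{"linear": [-0.155,-0.106,0],"delta_rot": [0,0,20],"fingers": 0},{"linear": [-0.19,-0.13,0.0],"delta_rot": [0,0,25],"fingers": 0},{"linear": [-0.225,-0.154,0.0],"delta_rot": [0,0,30],"fingers": 0},{"linear": [-0.26,-0.178,0.0],"delta_rot": [0,0,34],"fingers": 0}]'

```text
time: 1.5
tool_pos: [0.4282, 0.2893, 0.2316]
tool_rot: [0.0, 0.498, 0.867, 0.0]
contact_force: [0.3, 0.2, 0.2]
gripper_width: 1.001
```

```bash
python3 go.py 585.7 18.6 150 -0.061
```

```text
t 1.5 pos [428.21 289.25 231.57] F [0.26 0.15 0.19] w 1.001
lin mm [-3.1313e+02 -2.6000e-01  8.1590e+01] rot deg [ 4.000e-02 -1.000e-02  3.373e+01]
```

apply_moves --commands '[{"linear": [-0.04,0,0],"delta_rot": [0,0,5],"fingers": 0},{"linear": [-0.085,0,0],"delta_rot": [0,0,10],"fingers": 0},{"linear": [-0.13,0,0.01],"delta_rot": [0,0,15],"fingers": 0},{"linear": [-0.175,0,0.02],"delta_rot": [0,0,20],"fingers": 0},{"linear": [-0.22,0,0.035],"delta_rot": [0,0,25],"fingers": 0},{"linear": [-0.26,0,0.05],"delta_rot": [0,0,29],"fingers": 0},{"linear": [-0.295,0,0.065],"delta_rot": [0,0,32],"fingers": 0},{"linear": [-0.313,0,0.08],"delta_rot": [0,0,33.7],"fingers": 0}]'

```text
time: 2.3
tool_pos: [0.5872, 0.0181, 0.1509]
tool_rot: [0.001, 0.729, 0.685, 0.0]
contact_force: [-0.5, 0.7, -0.2]
gripper_width: 0.997
```

```bash
python3 go.py 585.7 18.6 90 -0.061; python3 -c "
from h import *
for n in('side','top'):
    im=eyes.grab_frame(n); c=proj(n,[[.58,.02,.06]])[0].astype(int)
    cv2.imwrite(f'pics/{n}1.png',cv2.resize(im[c[1]-70:c[1]+70,c[0]-90:c[0]+90,::-1],None,fx=4,fy=4,interpolation=cv2.INTER_CUBIC))
"
```

```text
t 2.3 pos [587.2   18.13 150.94] F [-0.48  0.67 -0.24] w 0.997
lin mm [ 0.41 -1.58 60.94] rot deg [ 0.05  0.03 -0.04]
```

View pics/side1.png

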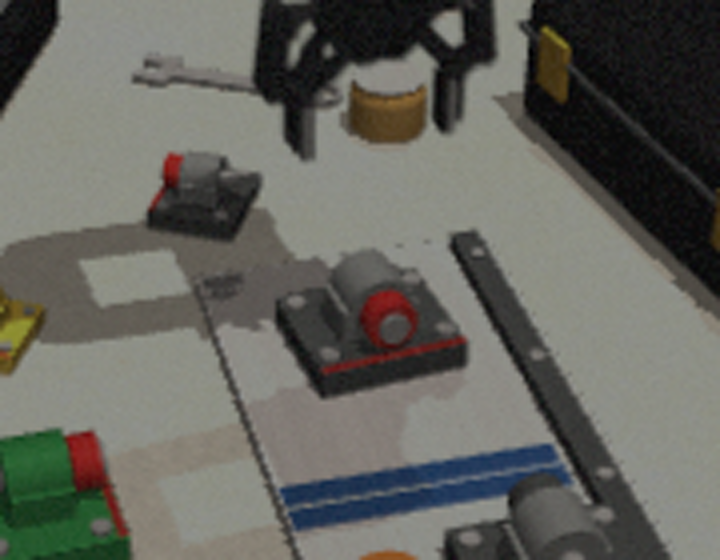

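apply_moves --commands '[{"linear": [0,-0.0012,0.01],"delta_rot": [0,0,0],"fingers": 0},{"linear": [0,-0.0012,0.03],"delta_rot": [0,0,0],"fingers": 0},{"linear": [0,-0.0012,0.05],"delta_rot": [0,0,0],"fingers": 0},{"linear": [0,-0.0012,0.07],"delta_rot": [0,0,0],"fingers": 0},{"linear": [0,-0.0012,0.085],"delta_rot": [0,0,0],"fingers": 0},{"linear": [0,-0.0012,0.095],"delta_rot": [0,0,0],"fingers": 0},{"linear": [0,-0.0012,0.102],"delta_rot": [0,0,0],"fingers": 0},{"linear": [0,-0.0012,0.102],"delta_rot": [0,0,0],"fingers": 0}]'

```text
time: 3.2
tool_pos: [0.5843, 0.0212, 0.0486]
tool_rot: [-0.0, 0.727, 0.687, -0.0]
contact_force: [-0.1, 0.3, -0.5]
gripper_width: 1.002
```

```bash
python3 go.py 585.7 18.6 38 -0.061; python3 -c "
from h import *
for n in('side','top'):
    im=eyes.grab_frame(n); c=proj(n,[[.58,.02,.06]])[0].astype(int)
    cv2.imwrite(f'pics/{n}2.png',cv2.resize(im[c[1]-50:c[1]+50,c[0]-65:c[0]+65,::-1],None,fx=6,fy=6,interpolation=cv2.INTER_CUBIC))
"
```

```text
t 3.2 pos [584.34  21.19  48.65] F [-0.06  0.29 -0.5 ] w 1.002
lin mm [-2.51  1.52 10.65] rot deg [-0.07 -0.    0.22]
```

View pics/side2.png

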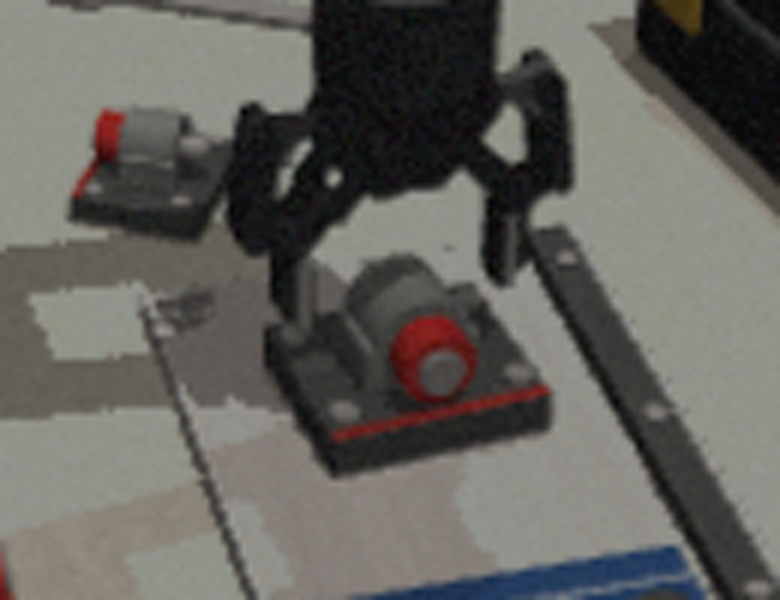

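```bash
cat >> h.py <<'E'
def avg(k=10,cam="side"):
    P=[];F=[];Q=[];ims=[]
    for _ in range(k):
        ims.append(eyes.grab_frame(cam)); s=state(); P.append(s["tool_pos"]);F.append(s["contact_force"])
        Q.append(np.roll(s["tool_rot"],-1))
    print("t",round(s["time"],2),"pos",np.round(np.mean(P,0)*1e3,2),"sd",np.round(np.std(P,0)*1e3,2),"F",np.round(np.mean(F,0),2),np.round(np.std(F,0),2),"w",round(s["gripper_width"],3))
    R=Ro.from_quat(Q).mean().as_matrix(); print("tool y yaw",round(np.arctan2(R[1,1],R[0,1]),4))
    return np.mean(P,0),R,np.mean(F,0)
E
python3 -c "
from h import *
avg()"
```

```text
t 3.8 pos [585.26  20.8   49.95] sd [0.28 0.03 0.35] F [-0.05 -0.12 -0.27] [0.32 0.3  0.53] w 1.001
tool y yaw -0.0576
```

apply_moves --commands '[{"linear": [-0.002,0,0.004],"delta_rot": [0,0,0],"fingers": 0},{"linear": [-0.002,0.0,0.008],"delta_rot": [0,0,0.2],"fingers": 0},{"linear": [-0.002,0,0.0115],"delta_rot": [0,0,0.2],"fingers": 0},{"linear": [-0.002,0,0.0115],"delta_rot": [0,0,0.2],"fingers": 40},{"linear": [-0.002,0,0.0115],"delta_rot": [0,0,0.2],"fingers": 50},{"linear": [-0.002,0,0.0115],"delta_rot": [0,0,0.2],"fingers": 60},{"linear": [-0.002,0,0.0115],"delta_rot": [0,0,0.2],"fingers": 70},{"linear": [-0.002,0,0.0115],"delta_rot": [0,0,0.2],"fingers": 80}]'

```text
time: 4.6
tool_pos: [0.5848, 0.0189, 0.038]
tool_rot: [0.0, 0.728, 0.685, 0.0]
contact_force: [-0.4, -0.1, 0.9]
gripper_width: 0.685
```

```bash
python3 -c "
from h import *
avg()"
```

```text
t 5.1 pos [584.72  18.87  37.87] sd [0.05 0.01 0.07] F [0.21 0.01 0.11] [0.47 0.53 0.4 ] w 0.685
tool y yaw -0.0611
```

apply_moves --commands '[{"linear": [0,0,0],"delta_rot": [0,0,0],"fingers": 88},{"linear": [0,0,0],"delta_rot": [0,0,0],"fingers": 94},{"linear": [0,0,0],"delta_rot": [0,0,0],"fingers": 100},{"linear": [0,0,0],"delta_rot": [0,0,0],"fingers": 106},{"linear": [0,0,0],"delta_rot": [0,0,0],"fingers": 112},{"linear": [0,0,0],"delta_rot": [0,0,0],"fingers": 118},{"linear": [0,0,0],"delta_rot": [0,0,0],"fingers": 124},{"linear": [0,0,0],"delta_rot": [0,0,0],"fingers": 130}]'

```text
time: 5.9
tool_pos: [0.5865, 0.0187, 0.0394]
tool_rot: [0.002, 0.728, 0.685, 0.001]
contact_force: [3.5, 0.6, 5.3]
gripper_width: 0.591
```

```bash
python3 -c "
from h import *
avg()
for n in('side',):
    im=eyes.grab_frame(n); c=proj(n,[[.58,.02,.06]])[0].astype(int)
    cv2.imwrite(f'pics/{n}3.png',cv2.resize(im[c[1]-50:c[1]+50,c[0]-65:c[0]+65,::-1],None,fx=6,fy=6,interpolation=cv2.INTER_CUBIC))
"
```

```text
t 6.4 pos [586.48  18.7   39.41] sd [0.02 0.01 0.02] F [4.86 0.13 5.43] [0.4  0.41 0.44] w 0.588
tool y yaw -0.0612
```

View pics/side3.png

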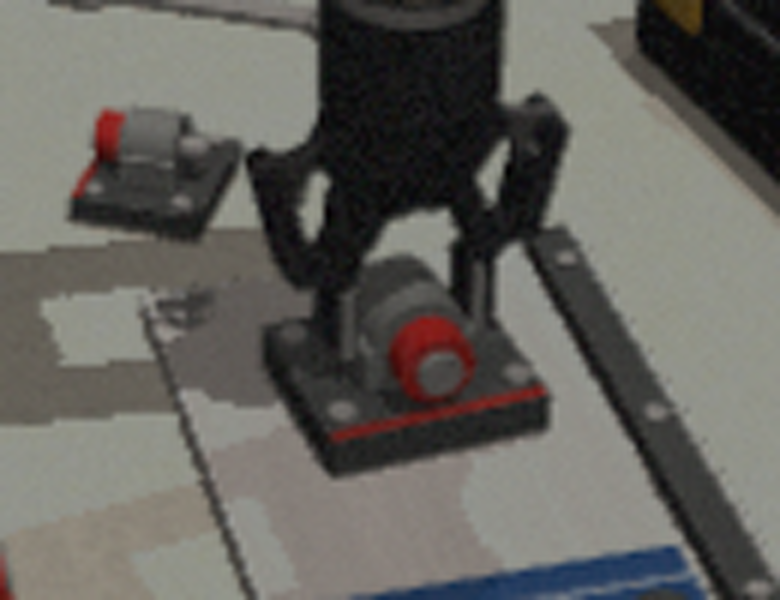

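```bash
cat > plan.py <<'E'
import sys; from h import *
# target: ped centre in plate frame (mm) & yaw offset (rad); grasp = tool-to-ped offset in ped frame (m)
pl=np.load("plate.npy")[:3]; 
def plan(xm,ym,k=8,z=None,dyaw=0.):
    P,R,F=avg(k); g=np.load("grasp.npy") # ped = tool*(g): offset in tool-yaw frame x,y, yaw
    ty=np.arctan2(R[1,1],R[0,1]); cur=np.r_[T([P[0],P[1],ty],[[g[0],g[1],0]])[0,:2],ty+g[2]]
    c,s=np.cos(pl[2]),np.sin(pl[2]); w=cur[:2]-pl[:2]
    print("ped in plate now mm",np.round(1e3*np.array([c*w[0]+s*w[1],-s*w[0]+c*w[1]]),2),"yaw off",round(cur[2]-pl[2],4))
    fr=F[0]*c+F[1]*s, -F[0]*s+F[1]*c; print("F plate frame",np.round(fr,2),"torque",np.round(state()["ft_torque"],2))
    yaw=pl[2]+dyaw-g[2]; tp=T(pl,[[xm/1e3,ym/1e3,0]])[0,:2]
    tgt=np.r_[tp-(T([0,0,yaw],[[g[0],g[1],0]])[0,:2]),P[2] if z is None else z]
    y=np.array([np.cos(yaw),np.sin(yaw),0]);zz=np.array([0,0,-1.]);x=np.cross(y,zz)
    print("lin mm",np.round(R.T@(tgt-P)*1e3,2),"rot",np.round(Ro.from_matrix(R.T@np.c_[x,y,zz]).as_rotvec(degrees=True),2))
if __name__=="__main__": plan(*map(float,sys.argv[1:3]))
E
python3 - <<'E'
from h import *
P=np.array([586.48,18.70])/1e3; ty=-.0612; pd=np.load("ped0.npy")
w=pd[:2]-P; c,s=np.cos(ty),np.sin(ty)
g=np.array([c*w[0]+s*w[1],-s*w[0]+c*w[1],pd[2]-ty]); print(g); np.save("grasp.npy",g)
E
python3 plan.py 13 60; cp plan.py p.py
python3 - <<'E'
from fit import *
im=grab(4); v=np.load("plate.npy"); pl,sh=v[:3],v[3:]
pd,_=solve(im,np.load("ped0.npy"),[e for e in ped_edges() if e[0]!="heel"],shift=sh,W=3,free=False)
print("ped",pd,rel(pd,pl), pd[2]-pl[2])
E
```

```text
[-7.89085194e-04 -1.39275494e-04 -8.62161649e-05]
t 6.85 pos [586.48  18.7   39.4 ] sd [0.01 0.01 0.01] F [ 4.64 -0.27  5.71] [0.47 0.38 0.53] w 0.586
tool y yaw -0.0611
ped in plate now mm [ -7.3  115.69] yaw off 0.1033
F plate frame [4.63 0.49] torque [-0.02 -0.87 -0.06]
lin mm [-57.57  14.45   0.07] rot [ 0.24 -0.01  5.92]
  red      top   med -0.36 px  sd 0.22 n 16/25
  redbot   side  med +0.25 px  sd 0.22 n 25/25
  frontbot top   med +1.88 px  sd 0.26 n 14/22
  frontbot side  med -0.94 px  sd 0.24 n 22/22
  railside top   med +nan px  sd nan n 0/22
  railside side  med -0.32 px  sd 0.35 n 19/22
ped [ 0.58657792  0.01943845 -0.10169507] {'edge_rail': array([-28.82, 104.88]), 'edge_front': array([-128.63,   98.6 ]), 'heel_rail': array([-34.47, 194.7 ])} 0.06278818946728108fit.py:51: RuntimeWarning: All-NaN slice encountered
  med=np.nanmedian(o); ok=abs(o-med)<1.0
  var = nanvar(a, axis=axis, dtype=dtype, out=out, ddof=ddof,
```

apply_moves --commands '[{"linear": [-0.002,0,-0.001],"delta_rot": [0,0,0.3],"fingers": 130},{"linear": [-0.008,0.002,-0.001],"delta_rot": [0,0,1.0],"fingers": 130},{"linear": [-0.016,0.004,-0.001],"delta_rot": [0,0,2],"fingers": 130},{"linear": [-0.025,0.006,-0.001],"delta_rot": [0,0,3],"fingers": 130},{"linear": [-0.034,0.008,-0.001],"delta_rot": [0,0,4],"fingers": 130},{"linear": [-0.043,0.01,-0.001],"delta_rot": [0,0,4.9],"fingers": 130},{"linear": [-0.051,0.0125,-0.001],"delta_rot": [0,0,5.6],"fingers": 130},{"linear": [-0.057,0.0145,-0.001],"delta_rot": [0,0,5.9],"fingers": 130}]'

```text
time: 8.05
tool_pos: [0.5946, -0.0354, 0.0396]
tool_rot: [-0.004, 0.762, 0.647, 0.001]
contact_force: [-5.4, 13.1, 12.7]
gripper_width: 0.589
```

```bash
python3 plan.py 15 30
python3 - <<'E'
from fit import *
im=grab(4); np.savez("im1.npz",**im)
for n in im: 
    c=proj(n,[[.59,-.05,.03]])[0].astype(int); cv2.imwrite(f'pics/{n}4.png',cv2.resize(im[n][c[1]-50:c[1]+50,c[0]-65:c[0]+65,::-1],None,fx=6,fy=6,interpolation=cv2.INTER_CUBIC))
E
```

```text
t 8.45 pos [594.84 -36.49  39.59] sd [0.01 0.01 0.02] F [-3.52  8.1  10.51] [0.61 0.81 0.46] w 0.589
tool y yaw -0.1635
ped in plate now mm [ 9.97 62.69] yaw off 0.0009
F plate frame [-4.8   7.41] torque [ 1.1  -0.02  0.19]
lin mm [-32.7    4.99  -0.15] rot [-0.19 -0.24  0.05][ WARN:0@10.672] global loadsave.cpp:1063 imwrite_ Unsupported depth image for selected encoder is fallbacked to CV_8U.
```

View pics/side4.png

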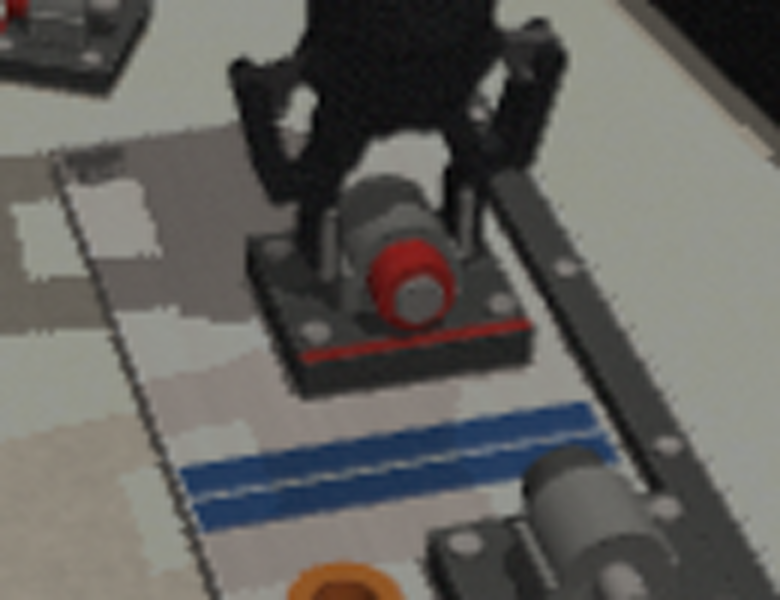

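View pics/top4.png

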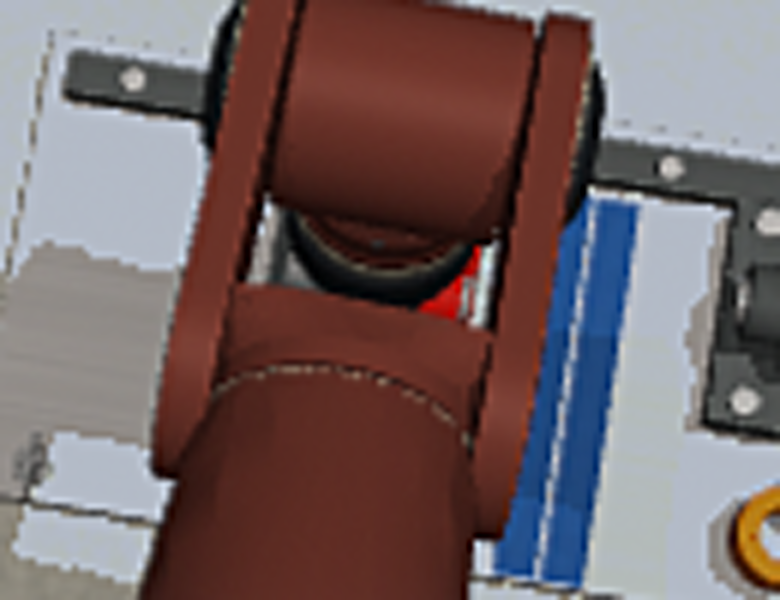

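apply_moves --commands '[{"linear": [-0.002,0,-0.001],"delta_rot": [0,0,0],"fingers": 130},{"linear": [-0.006,0.002,-0.002],"delta_rot": [0,0,0],"fingers": 130},{"linear": [-0.011,0.004,-0.002],"delta_rot": [0,0,0],"fingers": 130},{"linear": [-0.016,0.006,-0.002],"delta_rot": [0,0,0],"fingers": 130},{"linear": [-0.021,0.008,-0.002],"delta_rot": [0,0,0],"fingers": 130},{"linear": [-0.026,0.009,-0.002],"delta_rot": [0,0,0],"fingers": 130},{"linear": [-0.03,0.01,-0.002],"delta_rot": [0,0,0],"fingers": 130},{"linear": [-0.0325,0.01,-0.002],"delta_rot": [0,0,0],"fingers": 130}]'

```text
time: 9.65
tool_pos: [0.5986, -0.0704, 0.0398]
tool_rot: [-0.003, 0.762, 0.647, -0.0]
contact_force: [1.2, 6.5, 3.3]
gripper_width: 0.591
```

```bash
cat >> fit.py <<'E'
def side_ped(k=6,guess=None,fn=None):
    v=np.load("plate.npy"); pl,sh=v[:3],v[3:]
    im={"side":np.mean([eyes.grab_frame("side").astype(float) for _ in range(k)],0),"top":np.zeros((480,640,3))}
    if fn:
        c=proj("side",[[.60,-.08,.03]])[0].astype(int); cv2.imwrite(f'pics/{fn}.png',cv2.resize(im["side"][c[1]-50:c[1]+50,c[0]-65:c[0]+65,::-1].astype(np.uint8),None,fx=6,fy=6,interpolation=cv2.INTER_CUBIC))
    # re-register side camera on line now
    pe=[(a,b,c,("side",),m) for a,b,c,d,m in plate_edges() if a=="line" or a.startswith("blue")]
    obs(imgs_shift(im,sh),pl,pe,3,True)
    es=[(a,b,c,("side",),m) for a,b,c,d,m in ped_edges() if "side" in d]
    pd,_=solve(im,guess,es,shift=sh,W=3,free=False)
    print("VISION ped",np.round(pd,4),rel(pd,pl),"yaw off",round(pd[2]-pl[2],4)); return pd
def guess_from_tool():
    P,R,F=avg(4); g=np.load("grasp.npy"); ty=np.arctan2(R[1,1],R[0,1])
    pd=np.r_[T([P[0],P[1],ty],[[g[0],g[1],0]])[0,:2],ty+g[2]]; pl=np.load("plate.npy")[:3]
    print("TOOL ped",rel(pd,pl),"yaw off",round(pd[2]-pl[2],4)); return pd
E
python3 plan.py 25 30; python3 -c "
from fit import *
side_ped(6,guess_from_tool(),'side5')"
```

```text
t 10.05 pos [598.59 -70.71  39.75] sd [0.01 0.01 0.02] F [-0.38  5.18  2.8 ] [0.53 0.61 0.54] w 0.594
tool y yaw -0.1634
ped in plate now mm [19.28 29.55] yaw off 0.001
F plate frame [-1.22  5.05] torque [ 0.75 -0.25  0.2 ]
lin mm [ 0.45  5.72 -0.02] rot [-0.26 -0.17  0.06]
t 10.25 pos [598.6  -70.72  39.77] sd [0.01 0.01 0.02] F [-0.33  4.99  2.89] [0.22 0.37 0.43] w 0.592
tool y yaw -0.1633
TOOL ped {'edge_rail': array([-5.66, 14.59]), 'edge_front': array([-105.66,   14.48]), 'heel_rail': array([ -5.76, 104.59])} yaw off 0.0011
  blue-1   side  med -0.00 px  sd 0.08 n 34/35
  blue+1   side  med +0.13 px  sd 0.05 n 17/35
  line     side  med -0.03 px  sd 0.09 n 35/35
  redbot   side  med -0.01 px  sd 0.09 n 23/25
  frontbot side  med -1.18 px  sd 0.25 n 20/22
  railside side  med +1.29 px  sd 0.11 n 16/22
VISION ped [ 0.5973 -0.0812 -0.1425] {'edge_rail': array([-3.55,  5.21]), 'edge_front': array([-103.52,    3.01]), 'heel_rail': array([-5.52, 95.18])} yaw off 0.022
```

```bash
sed -i 's/g=chan(im,"edgeR" if name.startswith("blue") else mode)/g=im[:,:,2] if name in ("redbot","frontbot","railside") else chan(im,"edgeR" if name.startswith("blue") else mode)/' fit.py; python3 -c "
from fit import *
side_ped(6,guess_from_tool(),'side5')"
```

```text
t 10.75 pos [598.59 -70.71  39.75] sd [0.01 0.01 0.02] F [-0.2   5.01  2.59] [0.75 0.38 0.43] w 0.59
tool y yaw -0.1633
TOOL ped {'edge_rail': array([-5.67, 14.6 ]), 'edge_front': array([-105.67,   14.49]), 'heel_rail': array([ -5.77, 104.6 ])} yaw off 0.0011
  blue-1   side  med +0.01 px  sd 0.08 n 34/35
  blue+1   side  med +0.13 px  sd 0.05 n 17/35
  line     side  med -0.02 px  sd 0.09 n 35/35
  redbot   side  med +0.02 px  sd 0.14 n 25/25
  frontbot side  med -1.01 px  sd 0.13 n 22/22
  railside side  med +1.30 px  sd 0.11 n 12/22
VISION ped [ 0.5986 -0.0713 -0.1739] {'edge_rail': array([-5.21, 13.61]), 'edge_front': array([-105.21,   14.55]), 'heel_rail': array([ -4.36, 103.6 ])} yaw off -0.0094
```

View pics/side5.png

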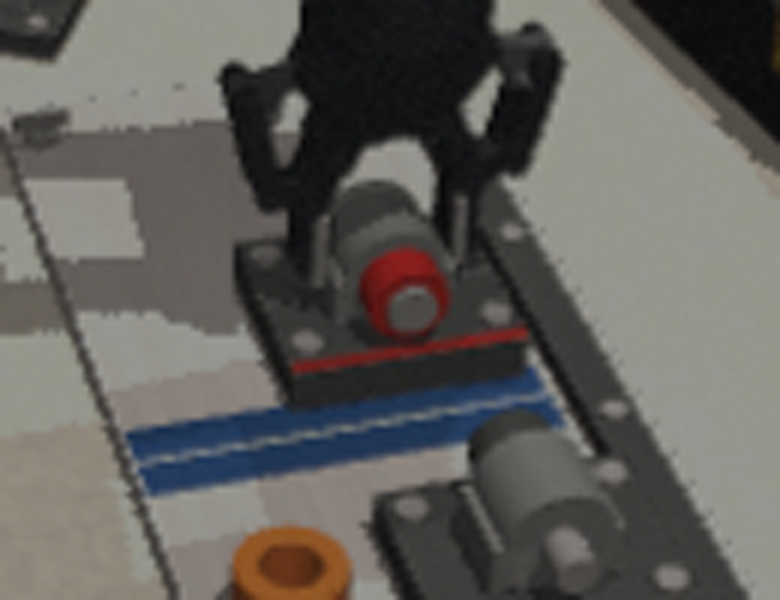

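apply_moves --commands '[{"linear": [0,0.001,0],"delta_rot": [0,0,0],"fingers": 130},{"linear": [0,0.002,0],"delta_rot": [0,0,0],"fingers": 130},{"linear": [0,0.003,0],"delta_rot": [0,0,0],"fingers": 130},{"linear": [0,0.0035,0],"delta_rot": [0,0,0],"fingers": 130},{"linear": [0,0.004,0],"delta_rot": [0,0,0],"fingers": 130},{"linear": [0,0.0045,0],"delta_rot": [0,0,0],"fingers": 130},{"linear": [0,0.005,0],"delta_rot": [0,0,0],"fingers": 130},{"linear": [0,0.005,0],"delta_rot": [0,0,0],"fingers": 130}]'

```text
time: 11.85
tool_pos: [0.6002, -0.0713, 0.0401]
tool_rot: [-0.006, 0.762, 0.647, -0.004]
contact_force: [-14.4, 5.5, 14.6]
gripper_width: 0.588
```

```bash
python3 plan.py 25 30
```

```text
t 12.25 pos [600.25 -71.29  40.07] sd [0.01 0.01 0.02] F [-14.05   6.09  14.58] [0.61 0.47 0.47] w 0.594
tool y yaw -0.1633
ped in plate now mm [21.01 29.25] yaw off 0.0011
F plate frame [-14.86   3.71] torque [0.87 1.86 0.07]
lin mm [ 0.74  3.99 -0.05] rot [-0.79 -0.12  0.06]
```

```bash
python3 -c "
from fit import *
side_ped(6,guess_from_tool(),'side6')"
```

```text
t 12.45 pos [600.25 -71.28  40.07] sd [0.02 0.01 0.01] F [-13.93   5.83  14.58] [0.64 0.45 0.83] w 0.596
tool y yaw -0.1632
TOOL ped {'edge_rail': array([-3.95, 14.31]), 'edge_front': array([-103.95,   14.2 ]), 'heel_rail': array([ -4.05, 104.31])} yaw off 0.0012
  blue-1   side  med +0.00 px  sd 0.08 n 34/35
  blue+1   side  med +0.12 px  sd 0.04 n 17/35
  line     side  med -0.02 px  sd 0.09 n 35/35
  redbot   side  med +0.01 px  sd 0.09 n 25/25
  frontbot side  med -0.96 px  sd 0.22 n 22/22
  railside side  med +0.94 px  sd 0.16 n 14/22
VISION ped [ 0.5998 -0.0714 -0.1855] {'edge_rail': array([-4.56, 13.18]), 'edge_front': array([-104.54,   15.28]), 'heel_rail': array([ -2.67, 103.16])} yaw off -0.021
```

View pics/side6.png

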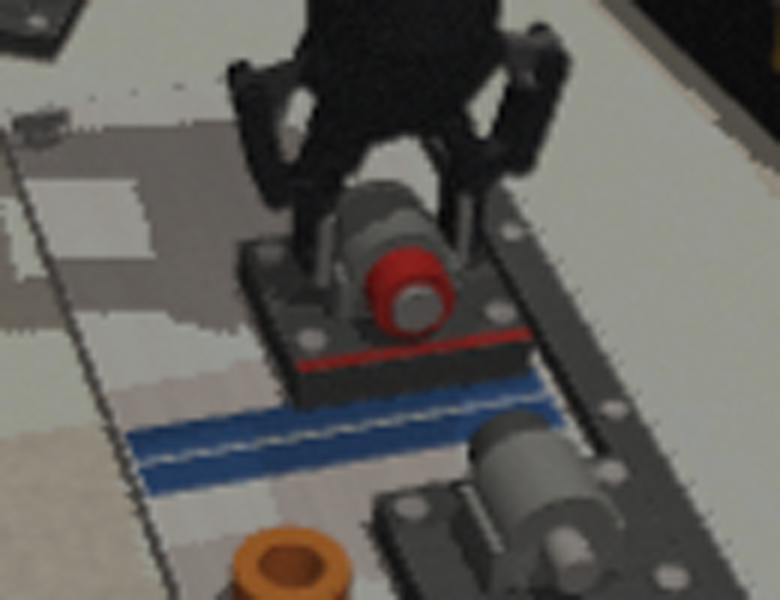

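apply_moves --commands '[{"linear": [0,-0.001,0],"delta_rot": [0,0,0],"fingers": 130},{"linear": [0.0,-0.002,0],"delta_rot": [0,0,0],"fingers": 130},{"linear": [0.0005,-0.003,0],"delta_rot": [0,0,0],"fingers": 130},{"linear": [0.001,-0.004,0],"delta_rot": [0,0,0],"fingers": 130},{"linear": [0.0012,-0.0045,0],"delta_rot": [0,0,0],"fingers": 130},{"linear": [0.0012,-0.005,0],"delta_rot": [0,0,0],"fingers": 130},{"linear": [0.0012,-0.005,0],"delta_rot": [0,0,0],"fingers": 130},{"linear": [0.0012,-0.005,0],"delta_rot": [0,0,0],"fingers": 130}]'

```text
time: 13.55
tool_pos: [0.5997, -0.0714, 0.0398]
tool_rot: [-0.001, 0.763, 0.647, -0.001]
contact_force: [0.5, 1.4, -4.7]
gripper_width: 0.588
```

```bash
python3 -c "
from fit import *
side_ped(6,guess_from_tool(),'side7')"; python3 plan.py 25 30
```

```text
t 13.75 pos [599.53 -71.45  39.8 ] sd [0.04 0.03 0.02] F [ 0.    0.41 -5.95] [0.72 0.35 0.52] w 0.59
tool y yaw -0.1643
TOOL ped {'edge_rail': array([-4.67, 13.98]), 'edge_front': array([-104.67,   13.97]), 'heel_rail': array([ -4.69, 103.98])} yaw off 0.0001
  blue-1   side  med +0.01 px  sd 0.08 n 34/35
  blue+1   side  med +0.13 px  sd 0.03 n 17/35
  line     side  med -0.02 px  sd 0.09 n 35/35
  redbot   side  med -0.00 px  sd 0.08 n 25/25
  frontbot side  med -0.92 px  sd 0.18 n 22/22
  railside side  med +1.04 px  sd 0.13 n 13/22
VISION ped [ 0.5995 -0.0717 -0.1796] {'edge_rail': array([-4.57, 13.08]), 'edge_front': array([-104.56,   14.59]), 'heel_rail': array([ -3.21, 103.07])} yaw off -0.0151
t 14.45 pos [600.38 -71.43  40.78] sd [0.07 0.01 0.06] F [-0.04  0.18 -6.37] [0.55 0.5  0.17] w 0.59
tool y yaw -0.1641
ped in plate now mm [21.16 29.13] yaw off 0.0003
F plate frame [-0.07  0.17] torque [ 0.03  0.01 -0.04]
lin mm [ 0.87  3.84 -0.  ] rot [-0.01  0.    0.02]
```

apply_moves --commands '[{"linear": [0,0,0.0008],"delta_rot": [0,0,0],"fingers": 130},{"linear": [0,0,0.0016],"delta_rot": [0,0,0],"fingers": 130},{"linear": [0,0,0.002],"delta_rot": [0,0,0],"fingers": 130},{"linear": [0,0,0.002],"delta_rot": [0,0,0],"fingers": 120},{"linear": [0,0,0.002],"delta_rot": [0,0,0],"fingers": 105},{"linear": [0,0,0.002],"delta_rot": [0,0,0],"fingers": 90},{"linear": [0,0,0.001],"delta_rot": [0,0,0],"fingers": 60},{"linear": [0,0,0],"delta_rot": [0,0,0],"fingers": 20}]'

```text
time: 15.25
tool_pos: [0.6013, -0.0717, 0.0415]
tool_rot: [0.001, 0.763, 0.647, 0.001]
contact_force: [-0.5, 0.1, 0.3]
gripper_width: 0.91
```

```bash
python3 -c "
from fit import *
side_ped(6,guess_from_tool(),'side8')"; python3 plan.py 25 30
```

```text
t 15.45 pos [601.03 -71.58  41.35] sd [0.2  0.06 0.21] F [ 0.25  0.11 -0.01] [0.71 0.43 0.68] w 0.92
tool y yaw -0.1641
TOOL ped {'edge_rail': array([-3.16, 14.1 ]), 'edge_front': array([-103.16,   14.07]), 'heel_rail': array([ -3.19, 104.1 ])} yaw off 0.0003
  blue-1   side  med +0.01 px  sd 0.08 n 34/35
  blue+1   side  med +0.13 px  sd 0.03 n 17/35
  line     side  med -0.01 px  sd 0.08 n 35/35
  redbot   side  med -0.04 px  sd 0.19 n 25/25
  frontbot side  med -1.02 px  sd 0.21 n 22/22
  railside side  med +1.03 px  sd 0.28 n 17/22
VISION ped [ 0.6006 -0.0724 -0.2073] {'edge_rail': array([-4.64, 11.26]), 'edge_front': array([-104.55,   15.55]), 'heel_rail': array([ -0.79, 101.18])} yaw off -0.0428
t 16.15 pos [600.41 -71.42  40.77] sd [0.01 0.01 0.02] F [ 0.1   0.26 -0.15] [0.62 0.4  0.27] w 0.92
tool y yaw -0.1641
ped in plate now mm [21.19 29.15] yaw off 0.0003
F plate frame [0.06 0.28] torque [-0.03  0.01  0.01]
lin mm [ 0.85  3.81 -0.  ] rot [-0.    0.    0.02]
```

View pics/side8.png

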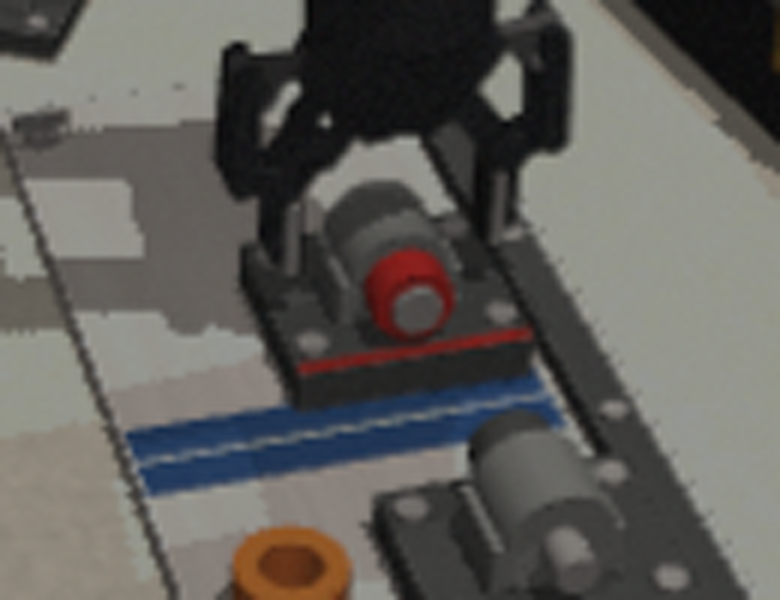

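apply_moves --commands '[{"linear": [0,0,-0.005],"delta_rot": [0,0,0],"fingers": 10},{"linear": [0,0,-0.015],"delta_rot": [0,0,0],"fingers": 0},{"linear": [0,0,-0.03],"delta_rot": [0,0,0],"fingers": 0},{"linear": [0,0,-0.05],"delta_rot": [0,0,0],"fingers": 0},{"linear": [0,-0.02,-0.07],"delta_rot": [0,0,0],"fingers": 0},{"linear": [0.02,-0.06,-0.08],"delta_rot": [0,0,0],"fingers": 0},{"linear": [0.06,-0.1,-0.08],"delta_rot": [0,0,0],"fingers": 0},{"linear": [0.1,-0.14,-0.08],"delta_rot": [0,0,0],"fingers": 0}]'

```text
time: 16.95
tool_pos: [0.4862, 0.04, 0.1232]
tool_rot: [0.001, 0.763, 0.646, 0.001]
contact_force: [0.1, 1.1, 0.1]
gripper_width: 1.0
```

Run:
```python
from fit import *
im=grab(4); np.savez("im2.npz",**im); s=state(); print(s["joint_pos"],s["tool_pos"],s["time"])
for n in im:
    c=proj(n,[[.60,-.07,.03]])[0].astype(int); cv2.imwrite(f'pics/{n}9.png',cv2.resize(im[n][c[1]-50:c[1]+50,c[0]-65:c[0]+65,::-1].astype(np.uint8),None,fx=6,fy=6,interpolation=cv2.INTER_CUBIC))
v=np.load("plate.npy"); pl,sh=v[:3],v[3:]
obs(imgs_shift(im,sh),pl,plate_edges(),3,True)
pd,_=solve(im,[.600,-.0716,-.165],ped_edges(),shift=sh,W=3,free=False)
print("ped",pd,rel(pd,pl), pd[2]-pl[2])
```

```text
[-7.33546248e-02 -1.86223883e-01  2.02883269e+00 -1.77975576e-04
  1.29781117e+00  9.20880140e-02] [0.48732988 0.03853989 0.12159683] 17.35
  blue-1   side  med +0.02 px  sd 0.09 n 34/35
  blue-1   top   med -0.08 px  sd 0.07 n 35/35
  blue+1   side  med +0.13 px  sd 0.03 n 17/35
  blue+1   top   med +0.22 px  sd 0.19 n 24/35
  line     side  med -0.01 px  sd 0.07 n 35/35
  line     top   med +0.04 px  sd 0.07 n 35/35
  railtop  top   med +0.25 px  sd 0.25 n 71/71
  fixfoot  top   med +0.08 px  sd 0.11 n 19/19
  red      top   med -1.37 px  sd 0.38 n 20/25
  redbot   side  med +0.81 px  sd 0.15 n 25/25
  heel     top   med +0.67 px  sd 0.22 n 9/25
  frontbot top   med -0.02 px  sd 0.19 n 16/22
  frontbot side  med -0.62 px  sd 0.20 n 22/22
  railside top   med +1.33 px  sd 0.16 n 22/22
  railside side  med -0.36 px  sd 0.24 n 16/22
ped [ 0.59928932 -0.06949695 -0.18172199] {'edge_rail': array([-5.23, 15.14]), 'edge_front': array([-105.21,   16.87]), 'heel_rail': array([ -3.68, 105.13])} -0.017238737417504896
```

View pics/top9.png

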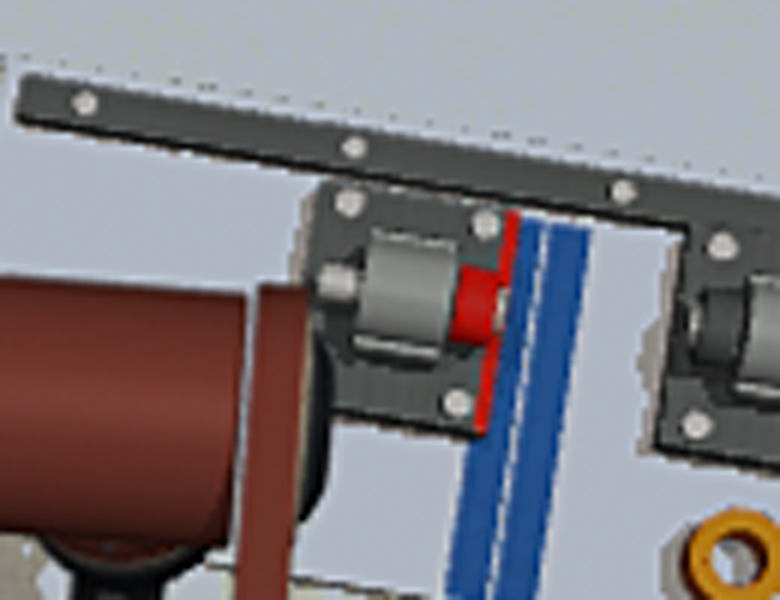

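View pics/side9.png

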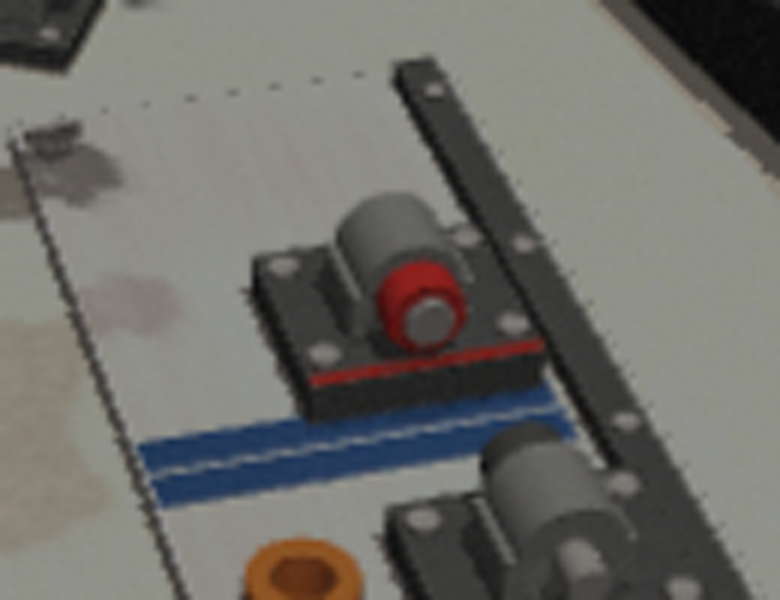

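```bash
sed -i 's/name in ("redbot",/name in ("red","redbot",/' fit.py
python3 - <<'E'
from fit import *
d=np.load("im2.npz"); im={k:d[k] for k in d}
v=np.load("plate.npy"); pl,sh=v[:3],v[3:]
for hide in (("heel",),("heel","railside"),("heel","frontbot")):
  pd,_=solve(im,[.600,-.0725,-.200],ped_edges(hide),shift=sh,W=3,free=False)
  print("ped",pd,rel(pd,pl), pd[2]-pl[2])
E
```

```text
red      top   med -0.07 px  sd 0.08 n 20/25
  redbot   side  med +0.07 px  sd 0.14 n 25/25
  frontbot top   med -0.03 px  sd 0.13 n 17/22
  frontbot side  med -0.53 px  sd 0.13 n 22/22
  railside top   med +1.30 px  sd 0.12 n 22/22
  railside side  med -0.21 px  sd 0.22 n 13/22
ped [ 0.59877869 -0.07205114 -0.16657141] {'edge_rail': array([-4.62, 13.29]), 'edge_front': array([-104.62,   13.5 ]), 'heel_rail': array([ -4.44, 103.29])} -0.002088148084780861
  red      top   med -0.08 px  sd 0.07 n 20/25
  redbot   side  med +0.09 px  sd 0.16 n 25/25
  frontbot top   med +0.25 px  sd 0.12 n 18/22
  frontbot side  med -0.22 px  sd 0.12 n 22/22
ped [ 0.59795099 -0.07190447 -0.16242665] {'edge_rail': array([-5.28, 13.51]), 'edge_front': array([-105.28,   13.3 ]), 'heel_rail': array([ -5.46, 103.51])} 0.002056602193596907
  red      top   med -0.09 px  sd 0.08 n 19/25
  redbot   side  med +0.10 px  sd 0.14 n 25/25
  railside top   med +0.84 px  sd 0.16 n 22/22
  railside side  med -0.74 px  sd 0.22 n 13/22
ped [ 0.60024135 -0.07229929 -0.16457119] {'edge_rail': array([-3.05, 13.38]), 'edge_front': array([-103.05,   13.39]), 'heel_rail': array([ -3.04, 103.38])} -8.792858508660517e-05
```

```bash
cat > to.py <<'E'
import sys; from h import *
pl=np.load("plate.npy")[:3]
def to(x,y,z,ang,k=4):
    """tool target in plate frame mm; ang = deg of tool y axis in plate frame"""
    P,R,F=avg(k); c,s=np.cos(pl[2]),np.sin(pl[2]); w=P[:2]-pl[:2]
    print("tool in plate",np.round(1e3*np.array([c*w[0]+s*w[1],-s*w[0]+c*w[1]]),2),"F plate",np.round([F[0]*c+F[1]*s,-F[0]*s+F[1]*c,F[2]],2))
    tgt=np.r_[T(pl,[[x/1e3,y/1e3,0]])[0,:2],z/1e3]; yaw=pl[2]+np.radians(ang)
    a=np.array([np.cos(yaw),np.sin(yaw),0]);zz=np.array([0,0,-1.]);b=np.cross(a,zz)
    print("lin mm",np.round(R.T@(tgt-P)*1e3,2),"rot",np.round(Ro.from_matrix(R.T@np.c_[b,a,zz]).as_rotvec(degrees=True),2))
if __name__=="__main__": to(*map(float,sys.argv[1:5]))
E
python3 to.py -60 28.5 90 -90
```

```text
t 17.55 pos [486.92  38.66 121.01] sd [0.18 0.1  0.18] F [-0.07 -0.33 -0.15] [0.14 0.68 0.11] w 1.002
tool y yaw -0.1654
tool in plate [-108.01  119.3 ] F plate [-0.01 -0.34 -0.15]
lin mm [-90.75  48.09  31.02] rot [ 1.000e-02 -0.000e+00  8.995e+01]
```

apply_moves --commands '[{"linear": [-0.008,0,0],"delta_rot": [0,0,8],"fingers": 40},{"linear": [-0.02,0,0],"delta_rot": [0,0,16],"fingers": 80},{"linear": [-0.035,0.005,0],"delta_rot": [0,0,24],"fingers": 120},{"linear": [-0.05,0.012,0],"delta_rot": [0,0,32],"fingers": 120},{"linear": [-0.065,0.02,0],"delta_rot": [0,0,40],"fingers": 120},{"linear": [-0.078,0.03,0],"delta_rot": [0,0,48],"fingers": 120},{"linear": [-0.087,0.035,0],"delta_rot": [0,0,56],"fingers": 120},{"linear": [-0.0907,0.038,0],"delta_rot": [0,0,64],"fingers": 120}]'

```text
time: 18.35
tool_pos: [0.5094, -0.0576, 0.1207]
tool_rot: [0.0, 0.99, 0.141, -0.0]
contact_force: [0.7, 0.1, 0.7]
gripper_width: 0.528
```

```bash
python3 to.py -60 28.5 50 -90
```

```text
t 18.55 pos [509.19 -57.   120.67] sd [0.25 0.51 0.07] F [-0.04 -0.4  -0.08] [0.36 0.41 0.36] w 0.531
tool y yaw -1.2831
tool in plate [-70.37  28.58] F plate [ 0.02 -0.4  -0.08]
lin mm [ 9.32  4.61 70.66] rot [-0.000e+00  2.000e-02  2.591e+01]
```

apply_moves --commands '[{"linear": [0.003,0.0015,0],"delta_rot": [0,0,7],"fingers": 120},{"linear": [0.006,0.003,0],"delta_rot": [0,0,14],"fingers": 120},{"linear": [0.0093,0.0046,0.01],"delta_rot": [0,0,20],"fingers": 120},{"linear": [0.0093,0.0046,0.02],"delta_rot": [0,0,24],"fingers": 120},{"linear": [0.0093,0.0046,0.04],"delta_rot": [0,0,25.9],"fingers": 120},{"linear": [0.0093,0.0046,0.06],"delta_rot": [0,0,25.9],"fingers": 120},{"linear": [0.0093,0.0046,0.075],"delta_rot": [0,0,25.9],"fingers": 120},{"linear": [0.0093,0.0046,0.08],"delta_rot": [0,0,25.9],"fingers": 120}]'

```text
time: 19.35
tool_pos: [0.5177, -0.0574, 0.0388]
tool_rot: [-0.0, 0.997, -0.08, -0.002]
contact_force: [-0.0, -0.0, -0.3]
gripper_width: 0.53
```

```bash
python3 to.py -60 28.5 18 -90;python3 -c "
from h import *
im=eyes.grab_frame('side'); c=proj('side',[[.57,-.06,.05]])[0].astype(int)
cv2.imwrite('pics/side10.png',cv2.resize(im[c[1]-50:c[1]+50,c[0]-65:c[0]+65,::-1],None,fx=6,fy=6,interpolation=cv2.INTER_CUBIC))
"
```

```text
t 19.55 pos [518.92 -57.83  40.38] sd [0.74 0.23 1.03] F [-0.32 -0.38  0.04] [0.68 0.37 0.32] w 0.529
tool y yaw -1.7323
tool in plate [-60.64  29.34] F plate [-0.26 -0.43  0.04]
lin mm [ 0.66  0.85 22.38] rot [-0.01  0.05  0.17]
```

View pics/side10.png

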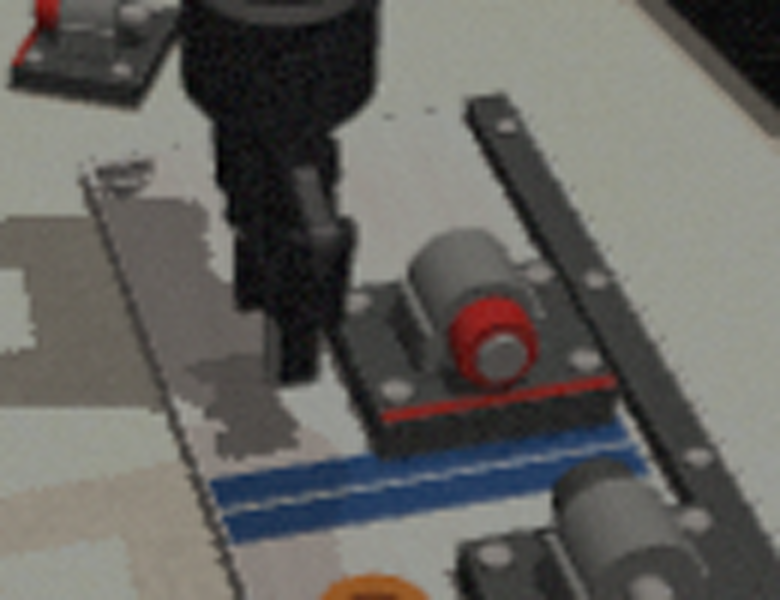

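apply_moves --commands '[{"linear": [0,0.0008,0.004],"delta_rot": [0,0,0.1],"fingers": 120},{"linear": [0,0.0008,0.009],"delta_rot": [0,0,0.1],"fingers": 120},{"linear": [0,0.0008,0.014],"delta_rot": [0,0,0.1],"fingers": 120},{"linear": [0,0.0008,0.018],"delta_rot": [0,0,0.1],"fingers": 120},{"linear": [0,0.0008,0.0215],"delta_rot": [0,0,0.1],"fingers": 120},{"linear": [0.003,0.0008,0.0215],"delta_rot": [0,0,0.1],"fingers": 120},{"linear": [0.007,0.0008,0.0215],"delta_rot": [0,0,0.1],"fingers": 120},{"linear": [0.012,0.0008,0.0215],"delta_rot": [0,0,0.1],"fingers": 120}]'

```text
time: 20.4
tool_pos: [0.5315, -0.0609, 0.0196]
tool_rot: [0.0, 0.997, -0.082, 0.0]
contact_force: [0.2, -0.5, -0.1]
gripper_width: 0.532
```

```bash
python3 to.py -40 28.5 18 -90
```

```text
t 20.6 pos [531.84 -60.97  19.73] sd [0.44 0.1  0.15] F [-0.4  -0.12  0.35] [0.08 0.45 0.4 ] w 0.528
tool y yaw -1.7348
tool in plate [-47.38  28.36] F plate [-0.37 -0.18  0.35]
lin mm [ 7.37 -0.13  1.74] rot [ 0.01 -0.06  0.02]
```

apply_moves --commands '[{"linear": [0.001,0,0.0005],"delta_rot": [0,0,0],"fingers": 120},{"linear": [0.002,0,0.001],"delta_rot": [0,0,0],"fingers": 120},{"linear": [0.003,0,0.001],"delta_rot": [0,0,0],"fingers": 120},{"linear": [0.004,0,0.001],"delta_rot": [0,0,0],"fingers": 120},{"linear": [0.005,0,0.001],"delta_rot": [0,0,0],"fingers": 120},{"linear": [0.006,0,0.001],"delta_rot": [0,0,0],"fingers": 120},{"linear": [0.007,0,0.001],"delta_rot": [0,0,0],"fingers": 120},{"linear": [0.008,0,0.001],"delta_rot": [0,0,0],"fingers": 120}]'

```text
time: 21.4
tool_pos: [0.5389, -0.0621, 0.0183]
tool_rot: [0.0, 0.997, -0.082, 0.0]
contact_force: [-0.0, -0.1, 0.1]
gripper_width: 0.522
```

```bash
python3 to.py -36 28.5 18 -90
```

```text
t 21.6 pos [538.92 -62.09  18.34] sd [0.09 0.03 0.03] F [-0.06  0.33  0.32] [0.87 0.53 0.34] w 0.531
tool y yaw -1.7349
tool in plate [-40.21  28.42] F plate [-0.11  0.32  0.32]
lin mm [ 4.21 -0.08  0.34] rot [ 0.   -0.    0.02]
```

apply_moves --commands '[{"linear": [0.0005,0,0],"delta_rot": [0,0,0],"fingers": 120},{"linear": [0.001,0,0],"delta_rot": [0,0,0],"fingers": 120},{"linear": [0.0015,0,0],"delta_rot": [0,0,0],"fingers": 120},{"linear": [0.002,0,0],"delta_rot": [0,0,0],"fingers": 120},{"linear": [0.0025,0,0],"delta_rot": [0,0,0],"fingers": 120},{"linear": [0.003,0,0],"delta_rot": [0,0,0],"fingers": 120},{"linear": [0.0035,0,0],"delta_rot": [0,0,0],"fingers": 120},{"linear": [0.004,0,0],"delta_rot": [0,0,0],"fingers": 120}]'

```text
time: 22.4
tool_pos: [0.5403, -0.0623, 0.0182]
tool_rot: [-0.0, 0.997, -0.082, -0.004]
contact_force: [-12.8, 1.0, 10.7]
gripper_width: 0.533
```

```bash
python3 to.py -36 28.5 18 -90
```

```text
t 22.6 pos [540.26 -62.29  18.23] sd [0.02 0.01 0.01] F [-11.19   1.55   9.81] [0.78 0.17 0.36] w 0.532
tool y yaw -1.7345
tool in plate [-38.86  28.44] F plate [-11.29  -0.3    9.81]
lin mm [ 2.86 -0.05  0.21] rot [0.01 0.41 0.04]
```

apply_moves --commands '[{"linear": [0,0,-0.0004],"delta_rot": [0,0,0],"fingers": 120},{"linear": [0,0,-0.0008],"delta_rot": [0,0,0],"fingers": 120},{"linear": [0,0,-0.0012],"delta_rot": [0,0,0],"fingers": 120},{"linear": [0,0,-0.0015],"delta_rot": [0,0,0],"fingers": 120},{"linear": [0,0,-0.0015],"delta_rot": [0,0,0],"fingers": 120},{"linear": [0,0,-0.0015],"delta_rot": [0,0,0],"fingers": 120},{"linear": [0,0,-0.0015],"delta_rot": [0,0,0],"fingers": 120},{"linear": [0,0,-0.0015],"delta_rot": [0,0,0],"fingers": 120}]'

```text
time: 23.4
tool_pos: [0.5427, -0.0627, 0.0197]
tool_rot: [-0.0, 0.997, -0.082, -0.0]
contact_force: [-2.2, 1.1, -2.6]
gripper_width: 0.53
```

```bash
python3 to.py -36 28.5 18 -90; python3 -c "
from fit import *
side_ped(6,[.6018,-.0720,-.1645],'side11')"
```

```text
t 23.6 pos [542.71 -62.66  19.74] sd [0.01 0.   0.02] F [-2.46  0.39 -2.21] [0.6  0.31 0.14] w 0.532
tool y yaw -1.7348
tool in plate [-36.38  28.47] F plate [-2.49 -0.01 -2.21]
lin mm [ 0.38 -0.03  1.74] rot [-0.    0.01  0.03]
  blue-1   side  med +0.01 px  sd 0.07 n 34/35
  blue+1   side  med +0.29 px  sd 0.20 n 17/35
  line     side  med -0.02 px  sd 0.07 n 35/35
  redbot   side  med -0.15 px  sd 0.29 n 25/25
  frontbot side  med -0.51 px  sd 0.63 n 12/22
  railside side  med +0.10 px  sd 0.25 n 10/22
VISION ped [ 0.5981 -0.0722 -0.1356] {'edge_rail': array([-3.89, 14.63]), 'edge_front': array([-103.85,   11.74]), 'heel_rail': array([ -6.49, 104.6 ])} yaw off 0.0289
```

View pics/side11.png

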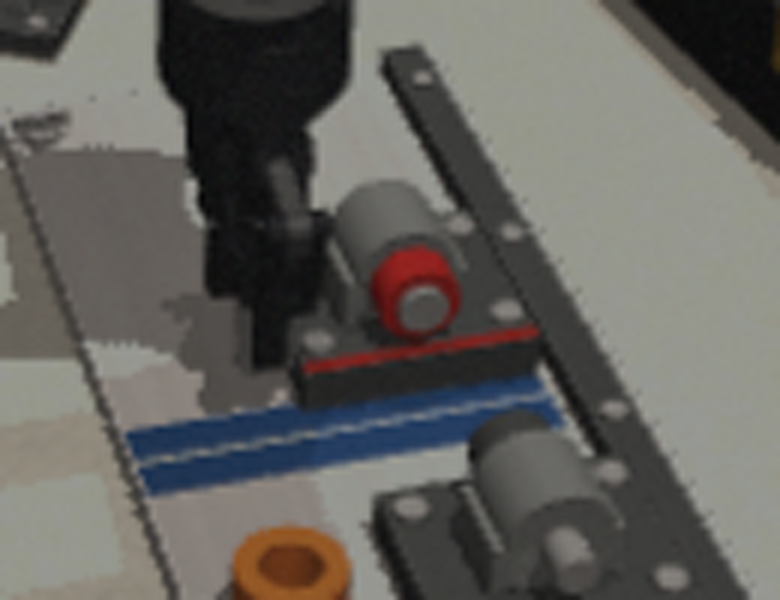

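apply_moves --commands '[{"linear": [0.0003,0,0],"delta_rot": [0,0,0],"fingers": 120},{"linear": [0.0006,0,0],"delta_rot": [0,0,0],"fingers": 120},{"linear": [0.0009,0,0],"delta_rot": [0,0,0],"fingers": 120},{"linear": [0.0012,0,-0.0001],"delta_rot": [0,0,0],"fingers": 120},{"linear": [0.0015,0,-0.0002],"delta_rot": [0,0,0],"fingers": 120},{"linear": [0.0018,0,-0.0003],"delta_rot": [0,0,0],"fingers": 120},{"linear": [0.002,0,-0.0003],"delta_rot": [0,0,0],"fingers": 120},{"linear": [0.002,0,-0.0003],"delta_rot": [0,0,0],"fingers": 120}]'

```text
time: 24.7
tool_pos: [0.5448, -0.0631, 0.0202]
tool_rot: [0.0, 0.997, -0.082, 0.0]
contact_force: [-2.7, 0.3, -2.1]
gripper_width: 0.531
```

```bash
python3 to.py -36 28.5 18 -90
```

```text
t 24.9 pos [544.79 -63.07  20.15] sd [0.01 0.   0.01] F [-2.57  0.38 -2.11] [0.54 0.33 0.39] w 0.528
tool y yaw -1.7349
tool in plate [-34.26  28.41] F plate [-2.6  -0.05 -2.11]
lin mm [-1.74 -0.09  2.15] rot [ 0.   -0.01  0.02]
```

apply_moves --commands '[{"linear": [0.0003,0,0],"delta_rot": [0,0,0],"fingers": 120},{"linear": [0.0006,0,0],"delta_rot": [0,0,0],"fingers": 120},{"linear": [0.0009,0,0],"delta_rot": [0,0,0],"fingers": 120},{"linear": [0.0012,0,0],"delta_rot": [0,0,0],"fingers": 120},{"linear": [0.0015,0,0],"delta_rot": [0,0,0],"fingers": 120},{"linear": [0.0018,0,-0.0001],"delta_rot": [0,0,0],"fingers": 120},{"linear": [0.002,0,-0.0002],"delta_rot": [0,0,0],"fingers": 120},{"linear": [0.002,0,-0.0002],"delta_rot": [0,0,0],"fingers": 120}]'

```text
time: 25.7
tool_pos: [0.5468, -0.0634, 0.0203]
tool_rot: [-0.0, 0.997, -0.082, 0.0]
contact_force: [-2.3, 0.0, -2.0]
gripper_width: 0.527
```

```bash
python3 to.py -36 28.5 18 -90
```

```text
t 25.9 pos [546.83 -63.37  20.33] sd [0.02 0.01 0.03] F [-2.2   0.51 -2.33] [0.45 0.53 0.15] w 0.532
tool y yaw -1.7348
tool in plate [-32.2   28.46] F plate [-2.25  0.14 -2.33]
lin mm [-3.8  -0.05  2.33] rot [-0.   -0.02  0.02]
```

```bash
python3 -c "
from fit import *
side_ped(6,[.602,-.0725,-.1645],'side12')
im=eyes.grab_frame('top'); c=proj('top',[[.60,-.07,.03]])[0].astype(int)
cv2.imwrite('pics/top12.png',cv2.resize(im[c[1]-50:c[1]+50,c[0]-65:c[0]+65,::-1],None,fx=6,fy=6,interpolation=cv2.INTER_CUBIC))
"
```

```text
blue-1   side  med +0.01 px  sd 0.07 n 34/35
  blue+1   side  med +0.28 px  sd 0.19 n 19/35
  line     side  med -0.02 px  sd 0.08 n 35/35
  redbot   side  med +0.01 px  sd 0.22 n 25/25
  frontbot side  med -0.39 px  sd 0.54 n 12/22
  railside side  med +0.51 px  sd 0.34 n 7/22
VISION ped [ 0.6025 -0.073  -0.1469] {'edge_rail': array([ 0.1 , 13.97]), 'edge_front': array([-99.89,  12.21]), 'heel_rail': array([ -1.48, 103.96])} yaw off 0.0176
```

View pics/side12.png

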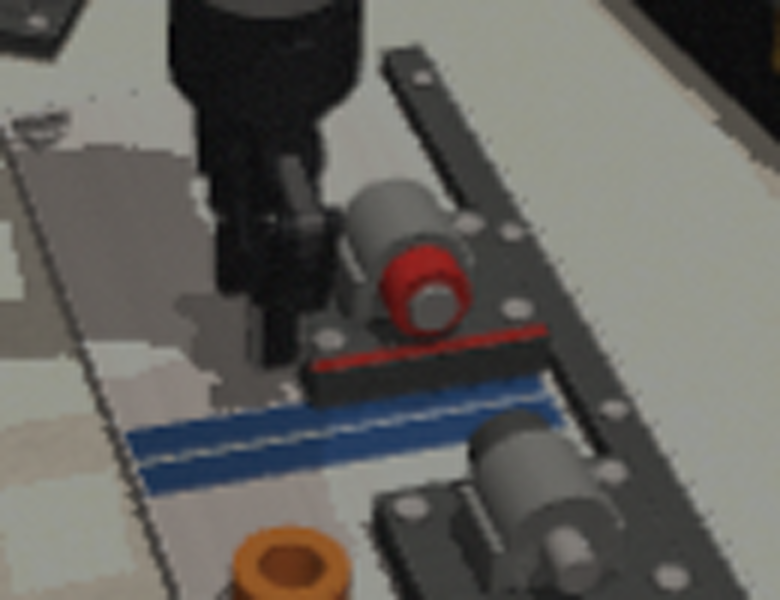

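View pics/top12.png

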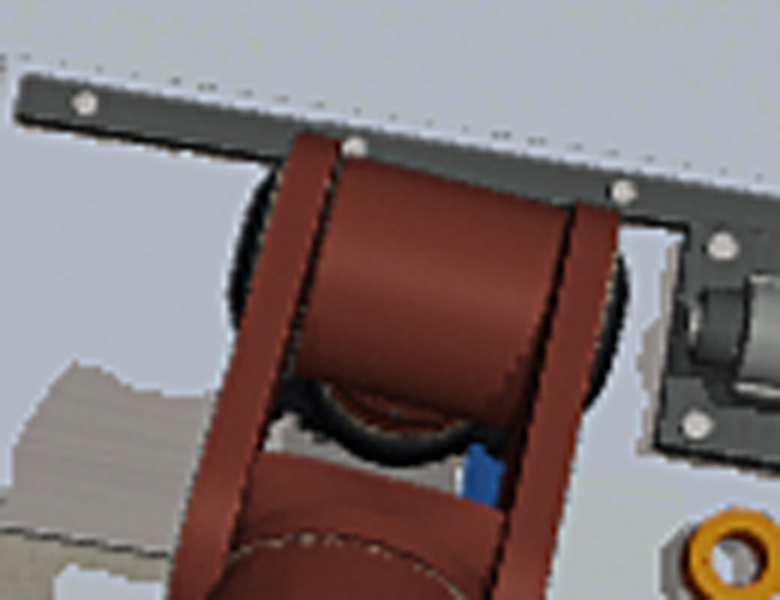

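apply_moves --commands '[{"linear": [0.0003,0,0],"delta_rot": [0,0,0],"fingers": 120},{"linear": [0.0006,0,0],"delta_rot": [0,0,0],"fingers": 120},{"linear": [0.0009,0,0],"delta_rot": [0,0,0],"fingers": 120},{"linear": [0.0012,0,0],"delta_rot": [0,0,0],"fingers": 120},{"linear": [0.0015,0,0],"delta_rot": [0,0,0],"fingers": 120},{"linear": [0.0015,0,0],"delta_rot": [0,0,0],"fingers": 120},{"linear": [0.0015,0,0],"delta_rot": [0,0,0],"fingers": 120},{"linear": [0.0015,0,0],"delta_rot": [0,0,0],"fingers": 120}]'

```text
time: 27.05
tool_pos: [0.5474, -0.0635, 0.0203]
tool_rot: [-0.0, 0.997, -0.082, -0.001]
contact_force: [-5.7, 0.7, 0.7]
gripper_width: 0.527
```

```bash
python3 to.py -36 28.5 18 -90
```

```text
t 27.25 pos [547.46 -63.48  20.37] sd [0.02 0.01 0.02] F [-6.33  0.63  1.61] [0.64 0.21 0.64] w 0.526
tool y yaw -1.7347
tool in plate [-31.56  28.44] F plate [-6.35 -0.42  1.61]
lin mm [-4.44 -0.06  2.38] rot [0.   0.12 0.03]
```

apply_moves --commands '[{"linear": [0.0003,0,0],"delta_rot": [0,0,0],"fingers": 120},{"linear": [0.0006,0,-0.0002],"delta_rot": [0,0,0],"fingers": 120},{"linear": [0.0009,0,-0.0003],"delta_rot": [0,0,0],"fingers": 120},{"linear": [0.0012,0,-0.0005],"delta_rot": [0,0,0],"fingers": 120},{"linear": [0.0014,0,-0.0006],"delta_rot": [0,0,0],"fingers": 120},{"linear": [0.0014,0,-0.0006],"delta_rot": [0,0,0],"fingers": 120},{"linear": [0.0014,0,-0.0006],"delta_rot": [0,0,0],"fingers": 120},{"linear": [0.0014,0,-0.0006],"delta_rot": [0,0,0],"fingers": 120}]'

```text
time: 28.05
tool_pos: [0.5475, -0.0635, 0.0204]
tool_rot: [-0.0, 0.997, -0.082, -0.003]
contact_force: [-9.4, 1.1, 2.7]
gripper_width: 0.529
```

```bash
python3 to.py -36 28.5 18 -90;python3 -c "
from h import *
print(state()['ft_torque'])"
```

```text
t 28.25 pos [547.5 -63.5  20.4] sd [0.01 0.01 0.01] F [-8.97  1.03  3.09] [0.35 0.39 0.31] w 0.531
tool y yaw -1.7346
tool in plate [-31.52  28.44] F plate [-9.02 -0.45  3.09]
lin mm [-4.47 -0.07  2.43] rot [0.01 0.31 0.04]
[ 0.18342694  1.52645654 -0.01081313]
```

apply_moves --commands '[{"linear": [-0.002,0,0],"delta_rot": [0,0,0],"fingers": 120},{"linear": [-0.006,0,0],"delta_rot": [0,0,0],"fingers": 120},{"linear": [-0.014,0,-0.003],"delta_rot": [0,0,0],"fingers": 120},{"linear": [-0.025,0,-0.015],"delta_rot": [0,0,0],"fingers": 120},{"linear": [-0.03,-0.01,-0.035],"delta_rot": [0,0,-5],"fingers": 120},{"linear": [-0.03,-0.035,-0.06],"delta_rot": [0,0,-13],"fingers": 120},{"linear": [-0.03,-0.06,-0.08],"delta_rot": [0,0,-21],"fingers": 120},{"linear": [-0.03,-0.09,-0.09],"delta_rot": [0,0,-29],"fingers": 120}]'

```text
time: 29.05
tool_pos: [0.5365, 0.0302, 0.1145]
tool_rot: [0.001, 0.985, 0.172, 0.003]
contact_force: [1.2, 0.2, 0.7]
gripper_width: 0.525
```

```bash
cat > look.py <<'E'
from fit import *
import sys
def look(tag,g,hide=("heel",),k=4):
    im=grab(k); v=np.load("plate.npy"); pl,sh=v[:3],v[3:]
    for n in im:
        c=proj(n,[[.60,-.08,.03]])[0].astype(int); cv2.imwrite(f'pics/{n}{tag}.png',cv2.resize(im[n][c[1]-50:c[1]+50,c[0]-65:c[0]+65,::-1].astype(np.uint8),None,fx=6,fy=6,interpolation=cv2.INTER_CUBIC))
    obs(imgs_shift(im,sh),pl,[e for e in plate_edges() if e[0]=="line"],3,True)
    es=[e for e in ped_edges(hide) if e[0] in("red","redbot","frontbot","heel")]
    pd,_=solve(im,T2(g,pl),es,shift=sh,W=3,free=False)
    print("ped",pd,rel(pd,pl),"yaw off",round(pd[2]-pl[2],4))
def T2(g,pl): # g: ped centre in plate mm + yaw off
    p=T(pl,[[g[0]/1e3,g[1]/1e3,0]])[0]; return [p[0],p[1],pl[2]+g[2]]
if __name__=="__main__": look(sys.argv[1],list(map(float,sys.argv[2:5])))
E
python3 look.py 13 25 28.4 0; python3 to.py 25 100 90 0
```

```text
line     side  med -0.01 px  sd 0.08 n 35/35
  line     top   med +0.04 px  sd 0.07 n 35/35
  red      top   med -0.06 px  sd 0.07 n 19/25
  redbot   side  med +0.10 px  sd 0.11 n 25/25
  frontbot top   med +0.23 px  sd 0.09 n 20/22
  frontbot side  med -0.17 px  sd 0.11 n 22/22
ped [ 0.60543618 -0.07316042 -0.16590521] {'edge_rail': array([ 2.15, 13.32]), 'edge_front': array([-97.85,  13.46]), 'heel_rail': array([  2.28, 103.32])} yaw off -0.0014
t 29.65 pos [534.27  29.23 110.32] sd [0.09 0.1  0.1 ] F [-0.01  0.29  0.2 ] [0.68 0.76 0.41] w 0.529
tool y yaw -1.2301
tool in plate [-59.75 117.74] F plate [-0.06  0.28  0.2 ]
lin mm [65.59 56.55 20.24] rot [-4.000e-02  4.000e-02 -6.105e+01]
```

View pics/top13.png

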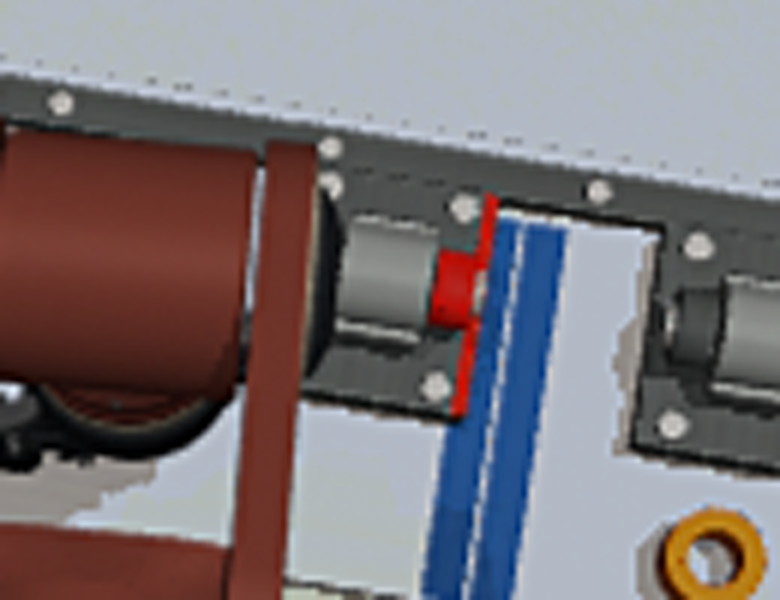

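apply_moves --commands '[{"linear": [0.005,0.005,0],"delta_rot": [0,0,-8],"fingers": 120},{"linear": [0.013,0.012,0],"delta_rot": [0,0,-16],"fingers": 120},{"linear": [0.023,0.02,0],"delta_rot": [0,0,-24],"fingers": 120},{"linear": [0.034,0.03,0],"delta_rot": [0,0,-32],"fingers": 120},{"linear": [0.045,0.04,0],"delta_rot": [0,0,-40],"fingers": 120},{"linear": [0.055,0.048,0],"delta_rot": [0,0,-48],"fingers": 120},{"linear": [0.062,0.054,0.01],"delta_rot": [0,0,-56],"fingers": 120},{"linear": [0.0656,0.0566,0.02],"delta_rot": [0,0,-61.05],"fingers": 120}]'

```text
time: 30.45
tool_pos: [0.6165, -0.0022, 0.0909]
tool_rot: [0.0, 0.761, 0.648, 0.0]
contact_force: [0.3, 0.3, -1.1]
gripper_width: 0.524
```

```bash
python3 to.py 25 100 19 0
```

```text
t 30.65 pos [614.92  -1.79  89.44] sd [0.26 0.19 0.75] F [-0.83 -0.2  -0.16] [0.44 0.42 0.48] w 0.527
tool y yaw -0.1634
tool in plate [ 24.88 100.34] F plate [-0.78 -0.33 -0.16]
lin mm [-0.34  0.28 70.44] rot [-0.13  0.01  0.06]
```

apply_moves --commands '[{"linear": [0,0,0.008],"delta_rot": [0,0,0],"fingers": 120},{"linear": [0,0,0.02],"delta_rot": [0,0,0],"fingers": 120},{"linear": [0,0,0.034],"delta_rot": [0,0,0],"fingers": 120},{"linear": [0,0,0.047],"delta_rot": [0,0,0],"fingers": 120},{"linear": [0,0,0.058],"delta_rot": [0,0,0],"fingers": 120},{"linear": [0,0,0.065],"delta_rot": [0,0,0],"fingers": 120},{"linear": [-0.002,0,0.068],"delta_rot": [0,0,0],"fingers": 120},{"linear": [-0.006,0,0.069],"delta_rot": [0,0,0],"fingers": 120}]'

```text
time: 31.45
tool_pos: [0.6144, -0.0074, 0.0215]
tool_rot: [-0.0, 0.762, 0.647, -0.0]
contact_force: [0.1, -0.4, 0.7]
gripper_width: 0.526
```

```bash
python3 to.py 25 83 20 0; python3 -c "
from h import *
im=eyes.grab_frame('side'); c=proj('side',[[.60,-.03,.05]])[0].astype(int)
cv2.imwrite('pics/side14.png',cv2.resize(im[c[1]-50:c[1]+50,c[0]-65:c[0]+65,::-1],None,fx=6,fy=6,interpolation=cv2.INTER_CUBIC))
"
```

```text
t 31.65 pos [614.82  -7.87  22.31] sd [0.2  0.17 0.31] F [0.51 0.19 0.56] [0.19 0.36 0.43] w 0.531
tool y yaw -0.1636
tool in plate [25.78 94.33] F plate [0.48 0.27 0.56]
lin mm [-11.33  -0.79   2.31] rot [0.05 0.01 0.05]
```

View pics/side14.png

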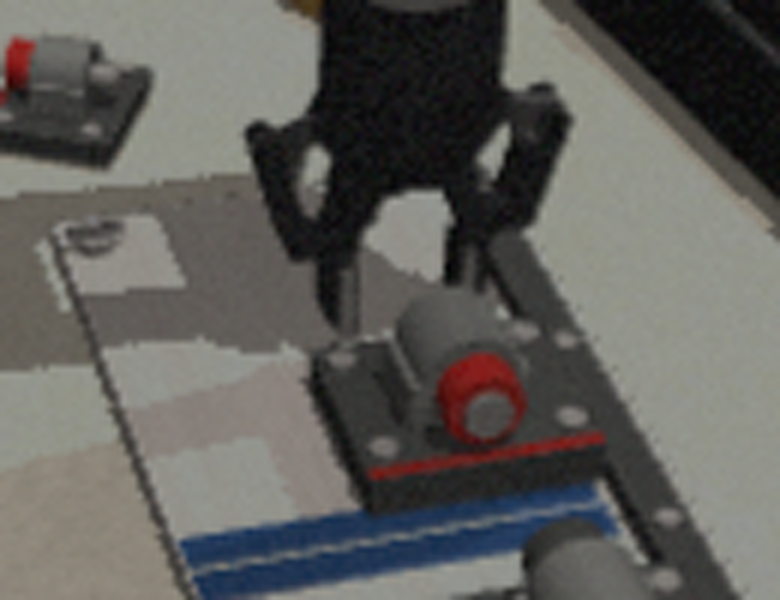

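apply_moves --commands '[{"linear": [-0.002,0,0.001],"delta_rot": [0,0,0],"fingers": 120},{"linear": [-0.004,0,0.001],"delta_rot": [0,0,0],"fingers": 120},{"linear": [-0.006,0,0.001],"delta_rot": [0,0,0],"fingers": 120},{"linear": [-0.008,0,0.001],"delta_rot": [0,0,0],"fingers": 120},{"linear": [-0.01,0,0.001],"delta_rot": [0,0,0],"fingers": 120},{"linear": [-0.0115,0,0.001],"delta_rot": [0,0,0],"fingers": 120},{"linear": [-0.013,0,0.001],"delta_rot": [0,0,0],"fingers": 120},{"linear": [-0.014,0,0.001],"delta_rot": [0,0,0],"fingers": 120}]'

```text
time: 32.5
tool_pos: [0.6123, -0.0206, 0.0209]
tool_rot: [-0.0, 0.762, 0.647, 0.0]
contact_force: [0.9, 5.0, -0.8]
gripper_width: 0.527
```

```bash
python3 to.py 25 67 20 0
```

```text
t 32.7 pos [612.21 -20.85  20.91] sd [0.01 0.01 0.02] F [0.77 4.68 0.26] [0.41 0.05 0.22] w 0.529
tool y yaw -0.1631
tool in plate [25.33 81.1 ] F plate [-0.    4.74  0.26]
lin mm [-14.1   -0.35   0.9 ] rot [-0.   -0.03  0.08]
```

apply_moves --commands '[{"linear": [-0.001,0,0],"delta_rot": [0,0,0],"fingers": 120},{"linear": [-0.0025,0,0],"delta_rot": [0,0,0],"fingers": 120},{"linear": [-0.004,0,0],"delta_rot": [0,0,0],"fingers": 120},{"linear": [-0.0055,0,0],"delta_rot": [0,0,0],"fingers": 120},{"linear": [-0.007,0,0],"delta_rot": [0,0,0],"fingers": 120},{"linear": [-0.008,0,0],"delta_rot": [0,0,0],"fingers": 120},{"linear": [-0.009,0,0],"delta_rot": [0,0,0],"fingers": 120},{"linear": [-0.009,0,0],"delta_rot": [0,0,0],"fingers": 120}]'

```text
time: 33.5
tool_pos: [0.6107, -0.0304, 0.0209]
tool_rot: [0.0, 0.762, 0.647, -0.0]
contact_force: [0.6, 4.5, 0.6]
gripper_width: 0.532
```

```bash
python3 to.py 25 67 20 0; python3 -c "
from fit import *; from look import T2
side_ped(6,T2([25,19,0],np.load('plate.npy')[:3]),'side15')"
```

```text
t 33.7 pos [610.71 -30.33  20.91] sd [0.02 0.01 0.02] F [0.67 3.59 0.12] [0.45 0.28 0.24] w 0.53
tool y yaw -0.1632
tool in plate [25.41 71.5 ] F plate [0.07 3.65 0.12]
lin mm [-4.5  -0.41  0.92] rot [0.   0.03 0.08]
  blue-1   side  med +0.01 px  sd 0.08 n 34/35
  blue+1   side  med +0.09 px  sd 0.37 n 35/35
  line     side  med -0.01 px  sd 0.07 n 35/35
  redbot   side  med +0.02 px  sd 0.12 n 25/25
  frontbot side  med +0.12 px  sd 0.18 n 22/22
  railside side  med -0.07 px  sd 0.14 n 5/22
VISION ped [ 0.6028 -0.0839 -0.1797] {'edge_rail': array([0.67, 1.57]), 'edge_front': array([-99.32,   3.09]), 'heel_rail': array([ 2.04, 91.56])} yaw off -0.0152
```

View pics/side15.png

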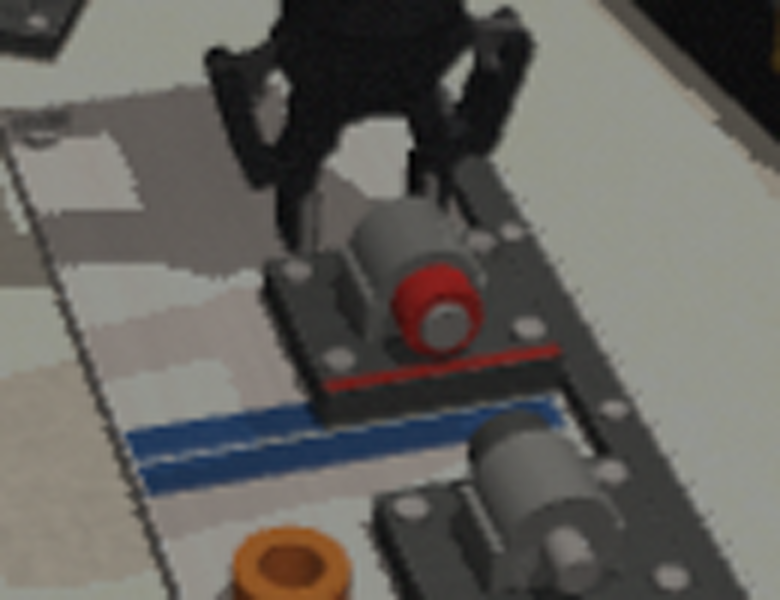

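apply_moves --commands '[{"linear": [0.003,0,0],"delta_rot": [0,0,0],"fingers": 120},{"linear": [0.01,0,0],"delta_rot": [0,0,0],"fingers": 120},{"linear": [0.02,0,0],"delta_rot": [0,0,0],"fingers": 120},{"linear": [0.032,0,0],"delta_rot": [0,0,0],"fingers": 120},{"linear": [0.044,0,0],"delta_rot": [0,0,0],"fingers": 120},{"linear": [0.056,0,0],"delta_rot": [0,0,0],"fingers": 120},{"linear": [0.065,0,0],"delta_rot": [0,0,0],"fingers": 120},{"linear": [0.07,0,0],"delta_rot": [0,0,0],"fingers": 120}]'

```text
time: 34.8
tool_pos: [0.6222, 0.0403, 0.0209]
tool_rot: [-0.0, 0.762, 0.648, -0.0]
contact_force: [-0.4, 0.3, -0.4]
gripper_width: 0.528
```

```bash
python3 look.py 16 25 18.5 0
```

```text
line     side  med -0.01 px  sd 0.08 n 35/35
  line     top   med +0.03 px  sd 0.31 n 22/35
  red      top   med +0.22 px  sd 0.16 n 20/25
  redbot   side  med -0.29 px  sd 0.07 n 25/25
  frontbot top   med +0.20 px  sd 0.13 n 22/22
  frontbot side  med -0.13 px  sd 0.15 n 22/22
ped [ 0.60338273 -0.08520382 -0.16515452] {'edge_rail': array([2.13, 1.14]), 'edge_front': array([-97.87,   1.21]), 'heel_rail': array([ 2.2 , 91.14])} yaw off -0.0007
```

View pics/top16.png

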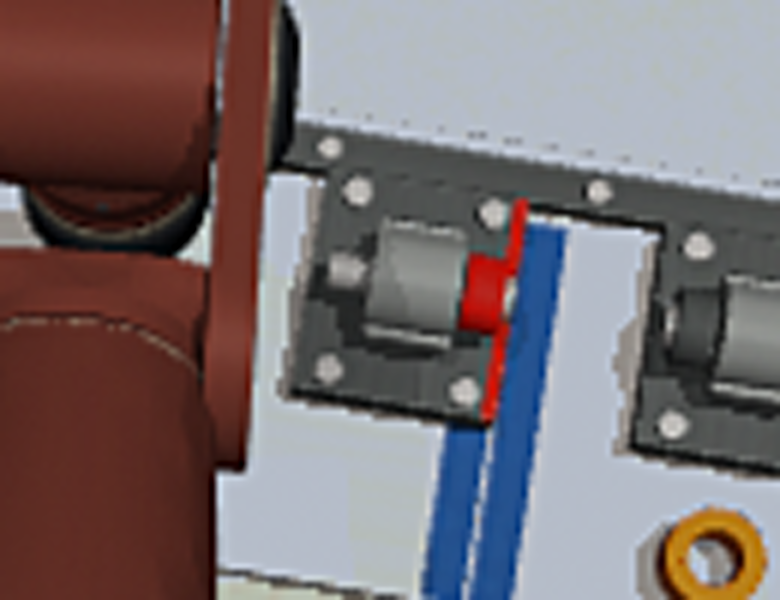

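View pics/side16.png

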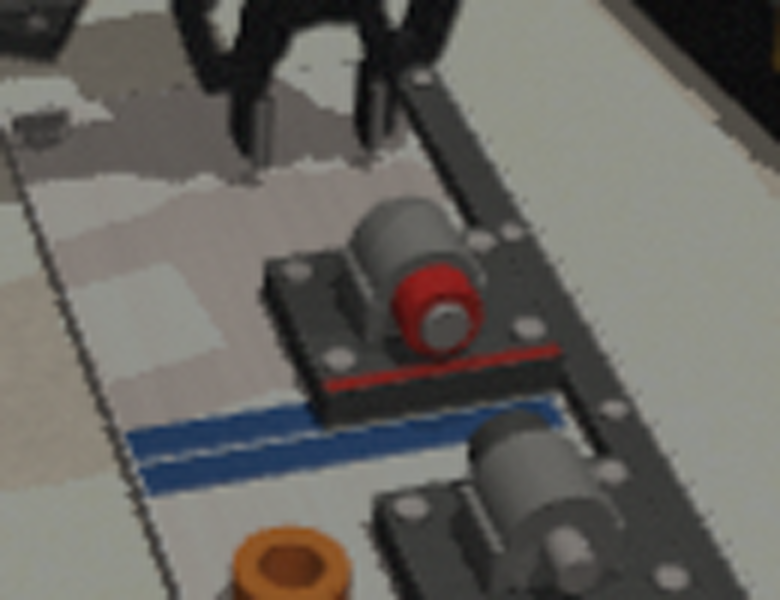

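```bash
cat > edge.py <<'E'
from fit import *
from scipy.ndimage import gaussian_filter1d
import sys
def prof(im,n,xs,ys,pl,sh):
    X,Y=np.meshgrid(xs,ys,indexing="ij"); P=T(pl,np.c_[X.ravel(),Y.ravel()-.03,np.full(X.size,Z)])
    uv=proj(n,P)+(sh[:2] if n=="side" else sh[2:])
    return np.stack([map_coordinates(im[:,:,c],[uv[:,1],uv[:,0]],order=1).reshape(X.shape) for c in range(3)],-1)
ys=np.arange(-.016,.0161,.0002)
def strip(off,sig,bl,wh):  # per-channel list levels
    u=np.where(abs(ys[:,None]-off)<.0012,wh,bl); return u
def run(im,show=True):
    v=np.load("plate.npy"); pl,sh=v[:3],v[3:]
    for n,xr in(("side",(-.012,.035)),("top",(-.015,.055))):
        B=prof(im[n],n,np.linspace(-.09,-.04,40),ys,pl,sh).mean(0)
        r=lambda p:(gaussian_filter1d(strip(p[0],0,p[2:5],p[5:8]),abs(p[1])/.0002,axis=0,mode="nearest")-B).ravel()
        b0=B[20]; s=least_squares(r,np.r_[0,.0015,b0,B.max(0)*1.3],x_scale=np.r_[.001,.001,np.ones(6)*20]).x
        out=[]
        segs=np.linspace(xr[0],xr[1],6)
        for a,b in [xr]+list(zip(segs[:-1],segs[1:])):
            A=prof(im[n],n,np.linspace(a,b,24),ys,pl,sh).mean(0)
            m=(ys<.010)&(ys>-.015)
            def model(p):
                u=strip(s[0],0,s[2:5],s[5:8])*p[1]
                w=np.clip((ys-p[0])/.0002+.5,0,1)[:,None]; u=u*(1-w)+w*p[2:5]
                return gaussian_filter1d(u,abs(s[1])/.0002,axis=0,mode="nearest")
            best=None
            for e0 in(-.004,-.002,0,.002,.004,.008):
                q=least_squares(lambda p:(model(p)-A)[m].ravel(),np.r_[e0,1,A[-30]],x_scale=np.r_[.001,.1,20,20,20],diff_step=1e-3*0+np.r_[.05,.01,.01,.01,.01] if False else None)
                if best is None or q.cost<best.cost: best=q
            e=best.x[0]-s[0]
            if n=="top": # apparent edge at plane; lift to z+20mm
                P=T(pl,[[(a+b)/2,-.03+best.x[0],Z]])[0]; C=CAM["top"][2]
                Q=C+(P-C)*((Z+.02-C[2])/(P[2]-C[2])); w=Q[:2]-pl[:2]
                yq=-np.sin(pl[2])*w[0]+np.cos(pl[2])*w[1]; e=yq+.03-s[0]
            out.append((round(e*1e3,2),round(best.cost/m.sum(),1)))
        print(n,"line off",round(s[0]*1e3,2),"sig mm",round(s[1]*1e3,2),"edge short of line mm (cost): all",out[0],"by x",out[1:])
if __name__=="__main__":
    im=grab(int(sys.argv[1]) if len(sys.argv)>1 else 6); np.savez("imlast.npz",**im); run(im)
E
python3 edge.py 4
python3 - <<'E'
from edge import *
d=np.load("im2.npz"); print("old 13.4 case (x limited)"); 
ys[:]=np.arange(-.016,.0161,.0002)
E
```

```text
side line off 0.0 sig mm 2.22 edge short of line mm (cost): all (np.float64(0.61), np.float64(7.4)) by x [(np.float64(0.47), np.float64(3.5)), (np.float64(0.66), np.float64(12.3)), (np.float64(0.55), np.float64(10.3)), (np.float64(0.72), np.float64(14.7)), (np.float64(0.61), np.float64(19.4))]
top line off 0.0 sig mm 1.44 edge short of line mm (cost): all (np.float64(0.46), np.float64(124.5)) by x [(np.float64(-0.08), np.float64(834.5)), (np.float64(-0.2), np.float64(744.9)), (np.float64(0.43), np.float64(344.2)), (np.float64(4.17), np.float64(484.5)), (np.float64(1.51), np.float64(301.3))]
old 13.4 case (x limited)
```

```bash
python3 - <<'E'
s=open('edge.py').read()
s=s.replace('u=np.where(abs(ys[:,None]-off)<.0012,wh,bl); return u','w=np.clip((.0012-abs(ys[:,None]-off))/.0002+.5,0,1); return bl*(1-w)+w*wh')
s=s.replace('m=(ys<.010)&(ys>-.015)','m=(ys<(.010 if n=="side" else .0015))&(ys>-.013)')
s=s.replace('np.r_[0,.0015,b0','np.r_[.0001,.0015,b0')
open('edge.py','w').write(s)
E
python3 - <<'E'
from edge import *
d=np.load("imlast.npz"); im={k:d[k] for k in d}; run(im)
v=np.load("plate.npy"); pl,sh=v[:3],v[3:]
for n in im:
    A=prof(im[n],n,np.linspace(-.015,.0,24),ys,pl,sh).mean(0);B=prof(im[n],n,np.linspace(-.09,-.04,40),ys,pl,sh).mean(0)
    print(n)
    for i in range(20,150,5): print(round(ys[i]*1e3,1),A[i].astype(int),B[i].astype(int))
E
```

```text
side line off -0.13 sig mm 2.17 edge short of line mm (cost): all (np.float64(0.6), np.float64(9.9)) by x [(np.float64(0.45), np.float64(3.9)), (np.float64(0.69), np.float64(15.8)), (np.float64(0.53), np.float64(15.2)), (np.float64(0.76), np.float64(10.7)), (np.float64(0.59), np.float64(26.3))]
top line off -0.01 sig mm 1.45 edge short of line mm (cost): all (np.float64(0.2), np.float64(31.4)) by x [(np.float64(0.38), np.float64(31.4)), (np.float64(0.39), np.float64(24.3)), (np.float64(0.41), np.float64(53.1)), (np.float64(0.2), np.float64(75.8)), (np.float64(0.2), np.float64(40.0))]
side
-12.0 [35 59 94] [35 58 92]
-11.0 [35 59 94] [35 58 92]
-10.0 [35 59 94] [35 58 92]
-9.0 [35 59 94] [35 58 92]
-8.0 [35 59 93] [35 58 92]
-7.0 [36 59 93] [34 58 92]
-6.0 [35 58 92] [35 58 92]
-5.0 [37 59 91] [38 60 92]
-4.0 [41 62 91] [46 66 95]
-3.0 [51 68 92] [ 60  77 101]
-2.0 [63 76 92] [ 75  89 108]
-1.0 [71 80 89] [ 86  98 114]
-0.0 [73 78 82] [ 87  99 115]
1.0 [68 71 72] [ 79  92 111]
2.0 [60 62 61] [ 68  83 105]
3.0 [52 53 52] [ 57  74 100]
4.0 [46 47 45] [49 68 97]
5.0 [42 42 41] [43 64 94]
[... 365 characters left out ...]
 146] [ 35  81 142]
-7.0 [ 35  84 147] [ 33  80 142]
-6.0 [ 33  85 148] [ 32  79 141]
-5.0 [ 31  84 148] [ 34  79 141]
-4.0 [ 33  82 144] [ 44  84 143]
-3.0 [ 44  74 130] [ 62  95 148]
-2.0 [ 64  66 111] [ 89 115 159]
-1.0 [98 58 85] [122 142 173]
-0.0 [142  51  57] [143 158 182]
1.0 [178  41  33] [130 148 176]
2.0 [194  32  19] [ 88 118 159]
3.0 [193  28  16] [ 48  90 146]
4.0 [182  34  25] [ 30  77 140]
5.0 [160  48  41] [ 29  77 140]
6.0 [130  64  59] [ 32  79 141]
7.0 [105  84  81] [ 34  80 142]
8.0 [100 105 103] [ 35  81 142]
9.0 [112 122 120] [ 36  81 142]
10.0 [129 135 133] [ 36  81 142]
11.0 [147 149 146] [ 36  81 142]
12.0 [157 157 154] [ 36  81 142]
13.0 [159 158 155] [ 35  81 142]
```

```bash
python3 to.py -62 15.5 90 -90
```

```text
t 35.8 pos [622.11  38.99  20.91] sd [0.03 0.03 0.02] F [-0.29 -0.02 -0.01] [0.62 0.32 0.31] w 0.53
tool y yaw -0.1632
tool in plate [ 25.3  141.76] F plate [-0.28 -0.07 -0.01]
lin mm [-126.14  -87.47  -69.09] rot [ 0.   -0.   90.07]
```

apply_moves --commands '[{"linear": [0,0,-0.02],"delta_rot": [0,0,0],"fingers": 120},{"linear": [0,-0.01,-0.05],"delta_rot": [0,0,8],"fingers": 120},{"linear": [0,-0.03,-0.075],"delta_rot": [0,0,16],"fingers": 120},{"linear": [-0.005,-0.055,-0.085],"delta_rot": [0,0,24],"fingers": 120},{"linear": [-0.02,-0.075,-0.085],"delta_rot": [0,0,32],"fingers": 120},{"linear": [-0.045,-0.0875,-0.085],"delta_rot": [0,0,40],"fingers": 120},{"linear": [-0.075,-0.0875,-0.085],"delta_rot": [0,0,48],"fingers": 120},{"linear": [-0.1,-0.0875,-0.085],"delta_rot": [0,0,56],"fingers": 120}]'

```text
time: 36.6
tool_pos: [0.5189, -0.0463, 0.1061]
tool_rot: [0.0, 0.978, 0.211, 0.0]
contact_force: [0.7, -0.6, 0.3]
gripper_width: 0.527
```

```bash
python3 to.py -62 15.5 90 -90
```

```text
t 36.8 pos [519.23 -47.13 106.11] sd [0.3  1.4  0.06] F [-0.21 -0.55 -0.04] [0.5  1.08 0.35] w 0.534
tool y yaw -1.1445
tool in plate [-62.09  39.95] F plate [-0.11 -0.58 -0.04]
lin mm [-13.55  20.34  16.13] rot [ 4.000e-02 -1.000e-02  3.385e+01]
```

apply_moves --commands '[{"linear": [-0.004,0.006,0],"delta_rot": [0,0,8],"fingers": 120},{"linear": [-0.009,0.0125,0],"delta_rot": [0,0,16],"fingers": 120},{"linear": [-0.0135,0.02,0.005],"delta_rot": [0,0,24],"fingers": 120},{"linear": [-0.0135,0.02,0.015],"delta_rot": [0,0,31],"fingers": 120},{"linear": [-0.0135,0.02,0.03],"delta_rot": [0,0,33.9],"fingers": 120},{"linear": [-0.0135,0.02,0.048],"delta_rot": [0,0,33.9],"fingers": 120},{"linear": [-0.0135,0.02,0.063],"delta_rot": [0,0,33.9],"fingers": 120},{"linear": [-0.0135,0.02,0.07],"delta_rot": [0,0,33.9],"fingers": 120}]'

```text
time: 37.6
tool_pos: [0.5146, -0.0682, 0.034]
tool_rot: [-0.0, 0.997, -0.08, -0.001]
contact_force: [-0.3, -0.2, -0.4]
gripper_width: 0.53
```

```bash
python3 to.py -40 15.5 21 -90
```

```text
t 37.8 pos [515.11 -68.68  34.98] sd [0.69 0.34 1.07] F [0.06 0.25 0.1 ] [0.77 0.17 0.35] w 0.525
tool y yaw -1.7312
tool in plate [-62.62  18.02] F plate [0.02 0.25 0.1 ]
lin mm [22.63  2.62 13.94] rot [-0.02  0.1   0.24]
```

apply_moves --commands '[{"linear": [0,0.0022,0.004],"delta_rot": [0,0,0.1],"fingers": 120},{"linear": [0,0.0022,0.009],"delta_rot": [0,0,0.1],"fingers": 120},{"linear": [0,0.0022,0.013],"delta_rot": [0,0,0.1],"fingers": 120},{"linear": [0.003,0.0022,0.015],"delta_rot": [0,0,0.1],"fingers": 120},{"linear": [0.007,0.0022,0.015],"delta_rot": [0,0,0.1],"fingers": 120},{"linear": [0.012,0.0022,0.015],"delta_rot": [0,0,0.1],"fingers": 120},{"linear": [0.017,0.0022,0.015],"delta_rot": [0,0,0.1],"fingers": 120},{"linear": [0.021,0.0022,0.015],"delta_rot": [0,0,0.1],"fingers": 120}]'

```text
time: 38.6
tool_pos: [0.5368, -0.075, 0.0212]
tool_rot: [0.0, 0.997, -0.081, 0.0]
contact_force: [0.5, 0.9, -0.4]
gripper_width: 0.524
```

```bash
python3 to.py -33 15.5 20.5 -90
```

```text
t 38.8 pos [536.63 -74.96  21.13] sd [0.45 0.11 0.15] F [ 0.1  -0.37 -0.02] [0.18 0.28 0.56] w 0.53
tool y yaw -1.7339
tool in plate [-40.37  15.35] F plate [ 0.16 -0.35 -0.02]
lin mm [ 7.37 -0.14  0.64] rot [ 0.   -0.03  0.08]
```

apply_moves --commands '[{"linear": [0.001,0,0],"delta_rot": [0,0,0.08],"fingers": 120},{"linear": [0.002,0,0],"delta_rot": [0,0,0.08],"fingers": 120},{"linear": [0.003,0,0],"delta_rot": [0,0,0.08],"fingers": 120},{"linear": [0.004,0,0],"delta_rot": [0,0,0.08],"fingers": 120},{"linear": [0.005,0,0],"delta_rot": [0,0,0.08],"fingers": 120},{"linear": [0.006,0,0],"delta_rot": [0,0,0.08],"fingers": 120},{"linear": [0.007,0,0],"delta_rot": [0,0,0.08],"fingers": 120},{"linear": [0.0075,0,0],"delta_rot": [0,0,0.08],"fingers": 120}]'

```text
time: 39.6
tool_pos: [0.5435, -0.0761, 0.0209]
tool_rot: [0.0, 0.997, -0.082, 0.0]
contact_force: [-0.0, -0.6, -0.4]
gripper_width: 0.531
```

```bash
python3 to.py -33 15.5 20.5 -90
```

```text
t 39.8 pos [543.42 -76.05  20.91] sd [0.06 0.02 0.01] F [0.02 0.4  0.16] [0.43 0.39 0.42] w 0.529
tool y yaw -1.7354
tool in plate [-33.49  15.38] F plate [-0.05  0.39  0.16]
lin mm [ 0.49 -0.12  0.41] rot [ 0.   -0.   -0.01]
```

apply_moves --commands '[{"linear": [0.0005,0,0],"delta_rot": [0,0,0],"fingers": 120},{"linear": [0.001,0,0],"delta_rot": [0,0,0],"fingers": 120},{"linear": [0.0015,0,-0.0001],"delta_rot": [0,0,0],"fingers": 120},{"linear": [0.002,0,-0.0003],"delta_rot": [0,0,0],"fingers": 120},{"linear": [0.0025,0,-0.0005],"delta_rot": [0,0,0],"fingers": 120},{"linear": [0.003,0,-0.0007],"delta_rot": [0,0,0],"fingers": 120},{"linear": [0.0033,0,-0.0008],"delta_rot": [0,0,0],"fingers": 120},{"linear": [0.0033,0,-0.0008],"delta_rot": [0,0,0],"fingers": 120}]'

```text
time: 40.6
tool_pos: [0.5454, -0.0764, 0.0212]
tool_rot: [-0.0, 0.997, -0.082, -0.002]
contact_force: [-5.7, 0.4, 2.3]
gripper_width: 0.527
```

```bash
python3 to.py -33 15.5 20.5 -90
```

```text
t 40.8 pos [545.4  -76.35  21.18] sd [0.01 0.01 0.01] F [-4.89  0.25  1.68] [0.33 0.61 0.29] w 0.531
tool y yaw -1.7352
tool in plate [-31.49  15.42] F plate [-4.86 -0.55  1.68]
lin mm [-1.51 -0.08  0.69] rot [0.   0.18 0.01]
```

apply_moves --commands '[{"linear": [0.0005,0,-0.0001],"delta_rot": [0,0,0],"fingers": 120},{"linear": [0.001,0,-0.0003],"delta_rot": [0,0,0],"fingers": 120},{"linear": [0.0015,0,-0.0005],"delta_rot": [0,0,0],"fingers": 120},{"linear": [0.002,0,-0.0006],"delta_rot": [0,0,0],"fingers": 120},{"linear": [0.0024,0,-0.0008],"delta_rot": [0,0,0],"fingers": 120},{"linear": [0.0026,0,-0.0009],"delta_rot": [0,0,0],"fingers": 120},{"linear": [0.0026,0,-0.0009],"delta_rot": [0,0,0],"fingers": 120},{"linear": [0.0026,0,-0.0009],"delta_rot": [0,0,0],"fingers": 120}]'

```text
time: 41.6
tool_pos: [0.5455, -0.0764, 0.0212]
tool_rot: [-0.0, 0.997, -0.082, -0.005]
contact_force: [-11.8, 0.2, 4.1]
gripper_width: 0.527
```

```bash
python3 to.py -33 15.5 20.5 -90; python3 -c "
from h import *
print(state()['ft_torque'])"
```

```text
t 41.8 pos [545.47 -76.34  21.2 ] sd [0.01 0.01 0.01] F [-12.2    0.96   5.08] [0.24 0.35 0.46] w 0.528
tool y yaw -1.7349
tool in plate [-31.42  15.43] F plate [-12.19  -1.05   5.08]
lin mm [-1.58 -0.07  0.71] rot [0.   0.55 0.02]
[0.16463174 1.86802356 0.10371551]
```

apply_moves --commands '[{"linear": [-0.002,0,0],"delta_rot": [0,0,0],"fingers": 120},{"linear": [-0.005,0,0],"delta_rot": [0,0,0],"fingers": 120},{"linear": [-0.012,0,0],"delta_rot": [0,0,0],"fingers": 120},{"linear": [-0.025,0,-0.01],"delta_rot": [0,0,0],"fingers": 120},{"linear": [-0.035,-0.01,-0.03],"delta_rot": [0,0,0],"fingers": 120},{"linear": [-0.04,-0.045,-0.06],"delta_rot": [0,0,0],"fingers": 120},{"linear": [-0.04,-0.09,-0.09],"delta_rot": [0,0,0],"fingers": 120},{"linear": [-0.04,-0.135,-0.11],"delta_rot": [0,0,0],"fingers": 120}]'

```text
time: 42.6
tool_pos: [0.5325, 0.0607, 0.1342]
tool_rot: [-0.0, 0.997, -0.083, 0.002]
contact_force: [0.9, -0.1, 0.5]
gripper_width: 0.528
```

```bash
python3 edge.py 6; python3 look.py 17 25 15.5 0; python3 -c "
from h import *
print(state()['time'],state()['tool_pos'])
im=eyes.grab_frame('top');cv2.imwrite('pics/topfull.png',im[:,:,::-1])"
```

```text
side line off -0.11 sig mm 2.2 edge short of line mm (cost): all (np.float64(0.57), np.float64(9.2)) by x [(np.float64(0.42), np.float64(3.3)), (np.float64(0.64), np.float64(16.8)), (np.float64(0.46), np.float64(11.5)), (np.float64(0.75), np.float64(10.1)), (np.float64(0.67), np.float64(26.2))]
top line off -0.0 sig mm 1.45 edge short of line mm (cost): all (np.float64(0.22), np.float64(31.4)) by x [(np.float64(0.39), np.float64(29.9)), (np.float64(0.39), np.float64(24.4)), (np.float64(0.39), np.float64(55.4)), (np.float64(0.19), np.float64(73.1)), (np.float64(0.19), np.float64(39.1))]
  line     side  med -0.01 px  sd 0.07 n 35/35
  line     top   med +0.03 px  sd 0.31 n 22/35
  red      top   med +0.23 px  sd 0.16 n 20/25
  redbot   side  med -0.30 px  sd 0.06 n 25/25
  frontbot top   med +0.21 px  sd 0.12 n 22/22
  frontbot side  med -0.16 px  sd 0.13 n 22/22
ped [ 0.6033097  -0.08514686 -0.16486232] {'edge_rail': array([2.07, 1.2 ]), 'edge_front': array([-97.93,   1.24]), 'heel_rail': array([ 2.1, 91.2])} yaw off -0.0004
43.6 [0.53140931 0.05981187 0.13127851]
```

View pics/top17.png

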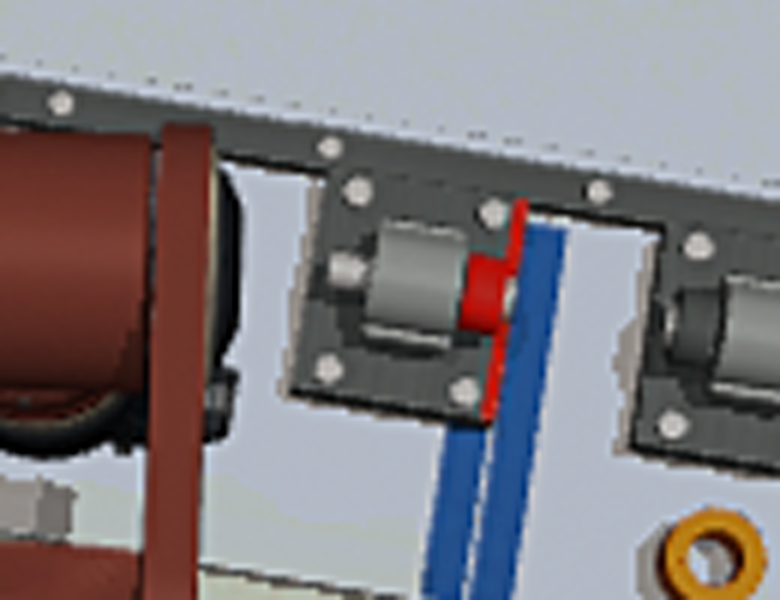

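View pics/side17.png

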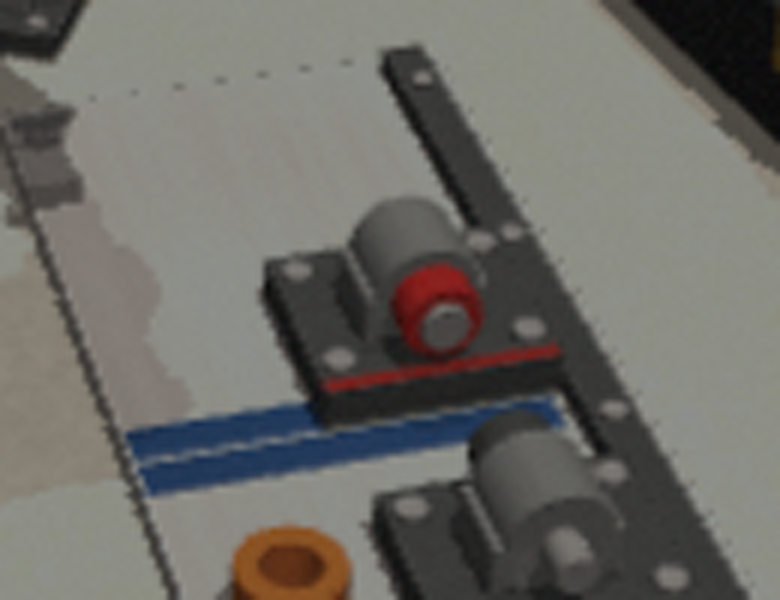

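View pics/topfull.png

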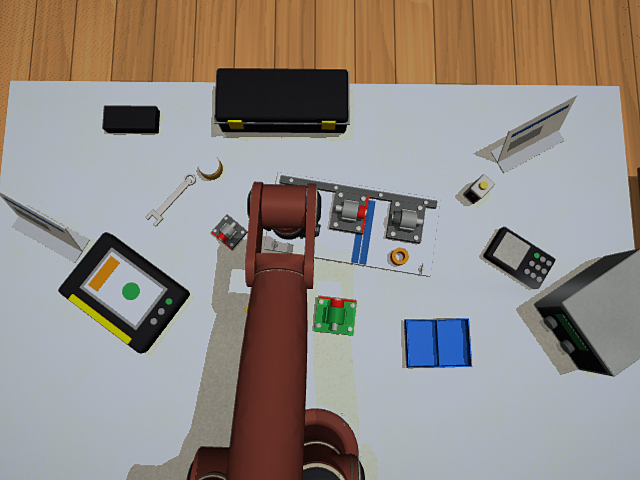

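```bash
python3 -c "
from plant import job_done
print(job_done())"
```

```text
the job is handed in; nothing more can be done
None
```

The job is handed in. The pedestal stands with its side flush on the guide rail and its red-striped edge on the white line. However, it was briefly lifted by about 1 mm on the way, against your "no lifting" instruction.

**How it was done**
- I gripped the housing for most of the slide, up to about 14 mm short of the line.
- I then pushed low on the foot with two half-open fingers, first to the rail, then along it to the line. A final press against the rail used the same fingers.

**Last checks**
- **Rail:** The final press was 12 N at the tool. Taking off 2 to 5 N of sliding friction leaves roughly 7 to 10 N on the rail. The tool stopped within 0.1 mm of where the first press stopped. The foot's angle to the rail came out at about 0.0004 rad.
- **Line:** The two cameras put the edge 0.2 to 0.6 mm short of the line's centre, so it is on the line and not past it. A simpler edge fit read 1.2 mm short, but it was disturbed by the white line right beside the edge.
- **Rest of the bench:** In the last overhead picture nothing else appears moved, though the arm hid the small yellow look-alike.

**What went wrong or disagreed**
- **Tilt while gripped:** When I first pushed towards the rail, the tool leaned about 0.8° under 15 N, and the pedestal may have leaned with it.
- **Lift:** As I eased off, the tool carried the pedestal's full weight (about 6.4 N) and rose roughly 1 mm. I lowered it at once, let go, and did not grip it again.
- **Position across the plate:** The camera fit reads the side 2 mm into the rail. I put that down to a bias in the fit, because the press and the tool position both show it simply touching.

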